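# Read a glaze tile on the tilted colour reader

### The arm

A 6-joint arm with a two-finger parallel gripper is mounted at the origin on a cart in front of the work surface, level with it; the furniture and walls round the work are solid. World frame = base frame: x ahead of the robot, y to its left, z up, the work surface at z = 0. Lengths are in mm, angles in rad, forces in N, time in s.
With the tool pointing down it reaches from about 300 to 775 mm from the base axis. Payload 14.6 kg.
Tool frame: the origin (TCP) lies midway between the tips of the shut fingers; the grasp point (between the pads) lies 19 mm behind it; y points along the fingers, x is the direction in which the jaws open and shut, and the axes are right-handed (so a half turn about y gives the same grasp; the last joint's range is limited). The gripper opens to 94 mm and grips with 3 to 60 N. Pads are 16 mm wide; open, the fingers measure 119 mm over their backs; the gripper's body (75 mm by 177 mm) begins 78 mm behind the grasp point.
Start: joints at [-1.37, 0.3, 1.521, -0, 1.321, -0.067], TCP at [145.529, -530.387, 205.446] pointing down, gripper open.
Joint ranges: [-3.03, 3.03], [-0.79, 2.21], [0.23, 2.52], [-1.04, 4.18], [0, 3.07], [-2.55, 2.55]. Speed limits (rad/s): [2.22, 2.22, 2.57, 3.14, 3.14, 3.14].

### API

Orientations are given as [roll, pitch, yaw] about the fixed x, y, z axes, in that order (R = Rz(yaw) Ry(pitch) Rx(roll)).
In Python, from cell import manip gives the robot as it stands.
- The arm moves only by the tool servo_tool, never from a script. Its argument "commands" is a list of rows, each an object with "dp": the shift along the tool's x, y, z in mm, a list of three; "turn": the turn, a rotation vector about the tool's x, y, z in degrees, a list of three. A call has 1 to 5 rows; each row is the pose to reach, as a shift and turn from the pose measured when the call began, along the tool's axes at that moment; what a row does not reach only later rows make up. A row lasts 1/12 s, in which the tool goes at most 41.7 mm and 7.16 degrees, less where a joint would pass 70% of its speed; a pose out of reach is approached as far as the arm can. A call with a gripper value outside its range is refused whole. "grip" is the gripper command: -1 is fully open, 1 is shut, values between are in proportion, set as the call begins (left out, the last holds). The fingers move at their own pace and stop on an object; "force" is the grip in N (left out, the last holds). Time passes only in rows, so rows that repeat a pose let the fingers close. It gives the time, the measured TCP pose, the force and the opening at its end, in the units of the state.
- manip.read_state(): the state, without advancing time (a new reading comes with each control period).
- manip.camera(name): name is "side" or "top" or "wrist"; returns a dict with "img" (480x640x3 uint8, red, green, blue), "depth" (480x640 float32, mm along the optical axis (not along the pixel's ray), 0 where there is no reading), "K" (3x3 intrinsics, pixels), "k1" (the pictures are not rectified: a ray, as slopes to the right and down, at radius r is drawn at 1 + k1 r^2 times it, then the intrinsics apply), "R" (3x3) and "t" (3): a world point X has camera coordinates R X + t; the wrist camera has in their place "hand_eye" (4x4, takes a point from camera to tool coordinates, whose origin is the TCP and whose axes are the tool frame's). Camera axes: x right, y down, z forward; pixel columns grow to the right and rows downward; lengths in mm; the calibration is good to about 2 mm. A picture is of the moment at which its call begins: read the wrist's pose just before it.
- manip.sign_off(): hands the job in, once; it reports no verdict.
The state is a dict: "clock": time; "joints": joint angles; "qd": joint speeds; "effort": joint torques, N m; "eef_pos": TCP position; "eef_rot": TCP orientation; "wrist_force": force on the tool from outside, world axes, zero at the start; "moment": the same for the moment, N m; "finger_gap": finger opening in mm.
Only numpy, scipy, OpenCV 4.12 (cv2) and the standard library are available. Lean on these libraries where they do the work, as an engineer would, in place of code of your own. Each camera call takes 0.05 s, during which the arm holds its last target.

### The job

Ready the colour reader by pressing the green, then the blue, then the yellow key of its keypad fully down, one at a time, letting each come up again. Then take the tile carrier by its orange tab, tilt it to match the sloped window plate, and press it gently, flush and centred on the blue outline with its length up and down the slope, so that the sprung plate gives a little. Finish while still holding it pressed there; leave the reader head at its tilt and the other things where they are.

Things in the scene. Friction and masses are not known exactly. Their poses are not given: they have to be found in the camera images.
- carrier_grip (a point): Point in the upright orange grip tab of the tile carrier (0.10 to 0.17 kg, stands tab up), on its centre line, 40 mm above the tile's face (the underside), 20 mm below the tab's top. Tab: 32 mm wide along x, 14 mm thick along y (grip it across y), reaching from 15 to 60 mm above the tile's face. z points out of the tab's top.
- tile_carrier: The carrier: white frame, 62 mm along x, 42 mm along y, 15 mm high, with a glazed test tile (52x34 mm) clipped under it face down, and the tab on top. Origin at the centre of the tile's face (its underside), axes as carrier_grip.
- window (a point): Centre of the outer face of the window plate, some 95 mm above the table. z points out of the face, y is level, x runs up the slope. The face slopes down toward the robot, 11 to 29 degrees from level. With the carrier flush and centred, carrier_grip lies 40 mm out along z from here and the carrier's x is along this x, either way round.
- window_plate (a joint): How far the aluminium window plate (82 mm along x, 66 mm along y; black 22 mm window in the middle, blue outline 67x47 mm for the carrier) is pressed in along its normal, m: 0 at rest, 0.008 fully in. Sprung: gives from about 3 N, then 0.8 N more per mm.
- reader: The colour reader: white base 120 mm (x) by 112 mm (y) by 30 mm high with two grey cheeks (to 78 mm high) that carry the tilting grey head. Fixed to the table. Origin under its centre, x away from the robot.
- head_edge (a point): Middle of the lower front edge of the grey reader head, below the window plate. The head sits in a stiff friction hinge (slips at about 2.5 N m) and is to stay at its tilt.
- keypad: Grey keypad, 60x150x18 mm, fixed to the table at the right, three round keys in a row along its y, 45 mm apart (which colour is where differs each time). Origin under its centre.
- key_green_top (a point): Centre of the top of the green round key (26 mm across), z up; sprung, 6 mm travel, 4 N takes it fully down.
- key_green (a joint): How far the green key is pressed, m: 0 up, 0.006 fully down.
- key_blue_top (a point): Centre of the top of the blue round key (26 mm across), z up; sprung, 6 mm travel, 4 N takes it fully down.
- key_blue (a joint): How far the blue key is pressed, m: 0 up, 0.006 fully down.
- key_yellow_top (a point): Centre of the top of the yellow round key (26 mm across), z up; sprung, 6 mm travel, 4 N takes it fully down.
- key_yellow (a joint): How far the yellow key is pressed, m: 0 up, 0.006 fully down.
- brush_jar: Bystander: dark green jar of brushes, 90x103x251 mm, back left; origin under its centre
- salt_dish: Bystander: white dish, 67x70x27 mm, left of the reader; origin under its centre
- bisque_cup: Bystander: terracotta cup, 64x67x69 mm, to the right; origin under its centre
- test_tile: Bystander: loose terracotta test tile with brown glaze, 34x52x9 mm, lying to the right of the reader (not the tile to be read); origin under its centre
- tea_mug: Bystander: cream mug, 86x121x92 mm, behind the reader; origin under its centre

How it is judged:
By the outcome, as a careful person would: the job done as asked, in the order asked, and still so for the second after the job is handed in, while the arm keeps its last pose, push and grip.
It also fails if it takes over 58 s, if anything falls off the work surface, if the arm or the gripper's body presses on something with over 40 N, if the wrist force passes 120 N, or if a joint passes its speed limit or range.

## Working session

There is one attempt and no reset: what is moved stays moved. The work goes in short steps, Python scripts to look and compute and a tool call to move; the robot and the scene stay as the last step left them, time stands still between calls to the robot, and variables do not carry over. Pictures are saved under pics/ and viewed, and the job is handed in when it is done.

Besides the shell and the picture viewer there is one more tool, called after "Emit:" by a JSON object that holds its "op" and its "data", one argument or row to a line. servo_tool: Moves the arm, as the interface text tells. Its arguments: {"type":"object","properties":{"commands":{"type":"array","items":{"type":"object","properties":{"dp":{"type":"array","items":{"type":"number"}},"turn":{"type":"array","items":{"type":"number"}}}}},"grip":{"type":"number"},"force":{"type":"number"}},"required":["commands"]}

```bash
ls; mkdir -p pics; python3 - <<'E'
from cell import manip
import cv2,numpy as np
s=manip.read_state();print(s)
for n in ["side","top","wrist"]:
    c=manip.camera(n)
    cv2.imwrite(f"pics/{n}0.png",c["img"][:,:,::-1])
    np.savez(f"pics/{n}0.npz",**c)
    print(n,{k:(v.tolist() if hasattr(v,'tolist') else v) for k,v in c.items() if k not in("img","depth")}, (c["depth"]>0).mean())
E
```

```text
pics
{'clock': 0.0, 'joints': array([-1.36961301e+00,  3.00490592e-01,  1.52159418e+00, -5.37676738e-06,
        1.32068690e+00, -6.65960997e-02]), 'qd': array([-3.60714246e-04,  2.63404848e-03, -1.67098178e-03,  6.26762366e-04,
       -4.30200843e-04,  2.82324462e-05]), 'effort': array([-2.85621798e-03, -5.31816173e+01, -3.52744102e+01,  7.07436260e-02,
        2.43473402e-02, -5.43537840e-05]), 'eef_pos': array([ 145.4695484 , -530.13825529,  204.87009609]), 'eef_rot': array([-1.57072306e+00,  1.17675281e-03, -1.30301554e+00]), 'wrist_force': array([ 0.19302986, -1.20817066, -0.18982156]), 'moment': array([-0.04641016,  0.0390197 , -0.03665431]), 'finger_gap': 93.84718152773799}
side {'K': [[544.2899551638566, 0.0, 320.82115898581674], [0.0, 544.2899551638566, 243.3387965613389], [0.0, 0.0, 1.0]], 'k1': -0.16823401803457044, 'R': [[0.9526782349551607, -0.3039536117370935, 0.0040475368677246925], [-0.20048474212951595, -0.6382742329388136, -0.7432441535186337], [0.2284951833540061, 0.7072610589296889, -0.6690080311219543]], 't': [-551.2061158413923, 203.33445848752427, 954.008214613
[... 233 characters left out ...]
880949694], [-0.9965796548564029, -0.0241704615778353, -0.07902392241218652], [0.07976097142190755, -0.031222319709395218, -0.9963249240031075]], 't': [-13.08764665029557, 604.1722090938365, 940.4832821110692]} 0.9959147135416667
wrist {'K': [[408.5688910819194, 0.0, 316.73429620033215], [0.0, 408.5688910819194, 240.54892964258744], [0.0, 0.0, 1.0]], 'k1': -0.0895754950351155, 'hand_eye': [[0.9999999624862487, 0.00023222936627865864, -0.0001452481336384803, -0.262456071253081], [0.00020087398552083048, -0.2612511545937941, 0.9652708396471161, -178.82115073674157], [0.00018621799276281761, -0.9652708326127587, -0.26125119144212194, 75.41281125761624], [0.0, 0.0, 0.0, 1.0]]} 0.9961458333333333
```

View pics/side0.png

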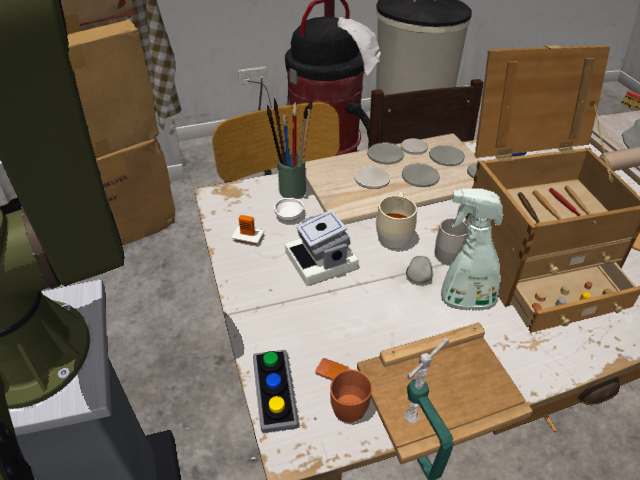

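View pics/top0.png

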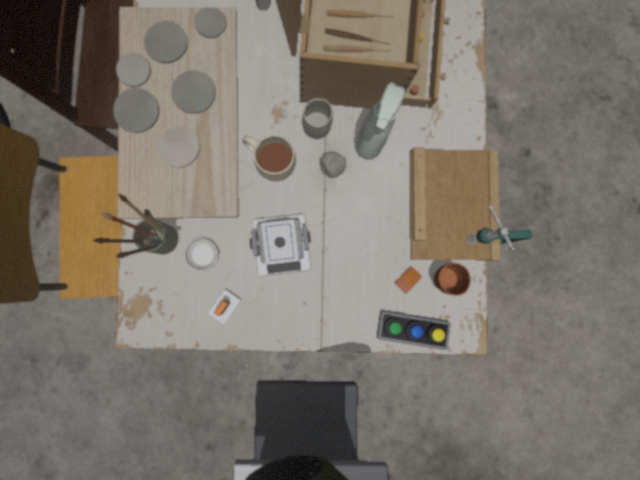

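View pics/wrist0.png

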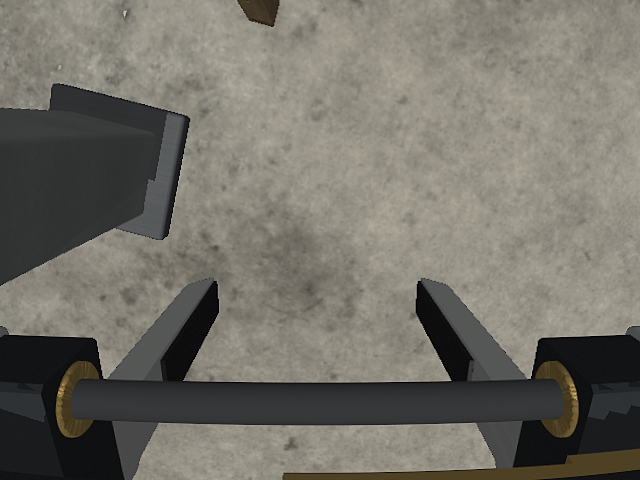

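The side view shows the carrier at (247,230), the reader at (322,245), and the keypad keys green (270,359), blue (273,381) and yellow (277,405). In the top view the carrier is at (224,305), the window at (280,241), and the keys are at (396,328), (417,332) and (439,335).

```bash
cat > h.py <<'E'
import numpy as np, cv2
from scipy.spatial.transform import Rotation as Rn
def Rt(e): return Rn.from_euler('xyz',e).as_matrix()
def slopes(c,uv):
    K=np.asarray(c["K"]);k1=float(c["k1"])
    return cv2.undistortPoints(np.asarray(uv,float).reshape(-1,1,2),K,np.array([k1,0,0,0.])).reshape(-1,2)
def cam_pose(c,st=None):
    """returns Rwc, origin (camera->world)"""
    if "R" in c: R=np.asarray(c["R"]);t=np.asarray(c["t"]);return R.T,-R.T@t
    he=np.asarray(c["hand_eye"]);R=Rt(st["eef_rot"])
    return R@he[:3,:3], R@he[:3,3]+st["eef_pos"]
def rays(c,uv,st=None):
    s=slopes(c,uv);Rw,o=cam_pose(c,st)
    d=np.c_[s,np.ones(len(s))]@Rw.T
    return o,d
def on_plane(c,uv,z,st=None):
    o,d=rays(c,uv,st);return o+d*((z-o[2])/d[:,2])[:,None]
def on_plane_n(c,uv,p0,n,st=None):
    o,d=rays(c,uv,st);return o+d*(((p0-o)@n)/(d@n))[:,None]
def by_depth(c,uv,st=None):
    uv=np.asarray(uv).reshape(-1,2);o,d=rays(c,uv,st)
    z=np.asarray(c["depth"])[np.round(uv[:,1]).astype(int),np.round(uv[:,0]).astype(int)]
    return o+d*z[:,None]
def tri(o1,d1,o2,d2):
    A=np.c_[d1,-d2];x=np.linalg.lstsq(A,o2-o1,rcond=None)[0]
    a=o1+d1*x[0];b=o2+d2*x[1];return (a+b)/2,np.linalg.norm(a-b)
def hsvmask(img,lo,hi):
    h=cv2.cvtColor(np.ascontiguousarray(img),cv2.COLOR_RGB2HSV);return cv2.inRange(h,np.array(lo),np.array(hi))
def blob(m,minA=20):
    n,l,s,c=cv2.connectedComponentsWithStats(m)
    return sorted([(s[i,4],c[i],s[i,:4]) for i in range(1,n) if s[i,4]>=minA],key=lambda a:-a[0])
E
python3 - <<'E'
from h import *
np.set_printoptions(precision=1,suppress=True)
C={n:dict(np.load(f"pics/{n}0.npz")) for n in("side","top")}
cols={"green":((55,120,60),(85,255,255)),"blue":((105,150,80),(125,255,255)),"yellow":((22,150,120),(35,255,255)),"orange":((3,180,150),(17,255,255))}
for k,(lo,hi) in cols.items():
    for n,c in C.items():
        for b in blob(hsvmask(c["img"],lo,hi),25)[:4]:
            print(k,n,b[0],b[1],b[2],"depth pt",by_depth(c,[b[1]])[0],"z=22",on_plane(c,[b[1]],22)[0])
E
```

```text
green side 177 [270.  358.4] [263 352  15  15] depth pt [ 435.2 -166.6   38. ] z=22 [ 437.1 -155.    22. ]
green side 78 [416.7 394.7] [409 384  19  17] depth pt [ 616.3 -343.   103.2] z=22 [ 648.  -299.4   22. ]
green side 72 [446.5 443.9] [441 437  12  13] depth pt [ 628.6 -423.4   88.3] z=22 [ 655.1 -396.2   22. ]
green side 45 [481.9 302.1] [476 300  13   5] depth pt [ 854.4 -152.4   22.2] z=22 [ 854.5 -152.2   22. ]
green top 123 [394.9 327.7] [389 322  13  12] depth pt [ 436.5 -164.2   37.8] z=22 [ 435.  -167.4   22. ]
blue side 195 [273.1 380.4] [266 373  15  16] depth pt [ 429.  -213.2   41.3] z=22 [ 431.  -200.3   22. ]
blue side 79 [286.5 146. ] [284 126   6  40] depth pt [591.2 290.1 153.5] z=22 [641.4 496.8  22. ]
blue side 25 [518.5 154. ] [512 153  14   3] depth pt [1211.9  267.5   34.3] z=22 [1225.9  283.5   22. ]
blue top 130 [416.5 331.1] [410 325  14  13] depth pt [ 430.6 -208.3   39.6] z=22 [ 428.8 -212.7   22. ]
yellow side 210 [276.1 403.9] [269 396  16  17] depth pt [ 422.7 -256.8   40.2] z=22 [ 424.5 -245.7   22. ]
yellow side 44 [585.7 295. ] [582 292   9   7] depth pt [1056.2 -213.7   35.5] z=22 [1068.9 -204.7   22. ]
yellow top 134 [438.1 334.9] [432 329  13  13] depth pt [ 423.8 -252.4   40.5] z=22 [ 421.8 -258.    22. ]
orange side 223 [335.  369.4] [325 361  24  18] depth pt [ 540.1 -200.8    7.7] z=22 [ 536.6 -210.2   22. ]
orange side 61 [245.4 217.9] [239 215  14   6] depth pt [469.2 184.1  61.6] z=22 [475.8 232.7  22. ]
```

```bash
python3 - <<'E'
from h import *
c=dict(np.load("pics/side0.npz"));t=dict(np.load("pics/top0.npz"))
a=cv2.resize(c["img"][160:300,210:370],None,fx=5,fy=5,interpolation=cv2.INTER_CUBIC)
cv2.imwrite("pics/side_crop.png",cv2.resize(a,(686,600))[:,:,::-1])
a=cv2.resize(t["img"][200:340,190:330],None,fx=4.2,fy=4.2,interpolation=cv2.INTER_CUBIC)
cv2.imwrite("pics/top_crop.png",a[:,:,::-1])
E
```

```text
(no output)
```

View pics/side_crop.png

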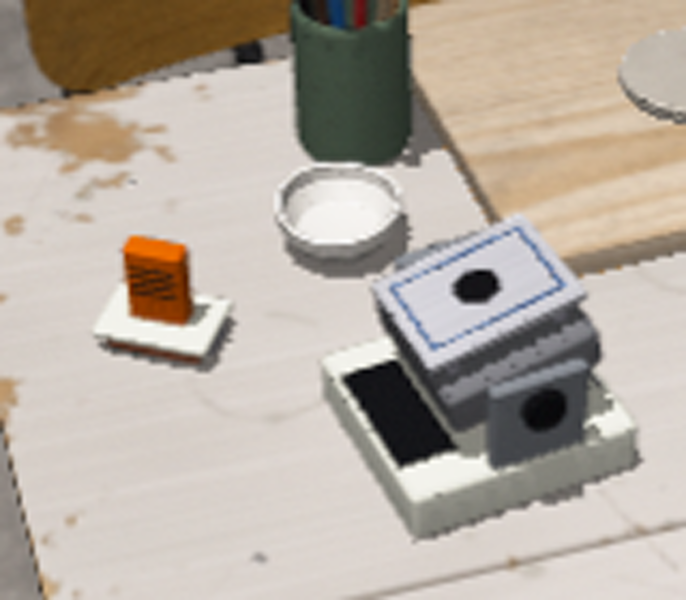

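View pics/top_crop.png

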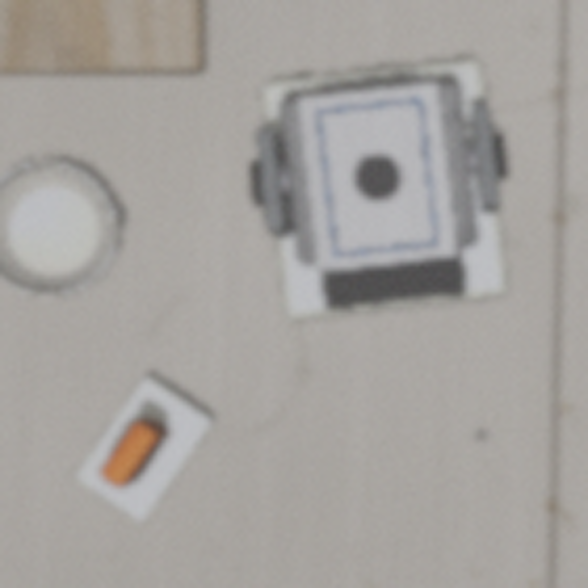

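```bash
python3 - <<'E'
from h import *
np.set_printoptions(precision=1,suppress=True)
C={n:dict(np.load(f"pics/{n}0.npz")) for n in("side","top")}
S,T=C["side"],C["top"]
def tr(a,b):
    o1,d1=rays(S,[a]);o2,d2=rays(T,[b]);return tri(o1,d1[0],o2,d2[0])
for k,a,b in [("g",(270,358.4),(394.9,327.7)),("b",(273.1,380.4),(416.5,331.1)),("y",(276.1,403.9),(438.1,334.9))]: print(k,tr(a,b))
# crops: side scale 686/160, 600/140 ; top 4.2
s=lambda x,y:(210+(x+.5)*160/686-.5,160+(y+.5)*140/600-.5)
t=lambda x,y:(190+(x+.5)/4.2-.5,200+(y+.5)/4.2-.5)
print("win",tr(s(476,286),t(378,177)))
# outline corners: side: near-left(lower-left... ) 
c=[("low-left",s(390,289),t(338,254)),("low-right",s(434,349),t(437,244)),("up-left",s(519,227),t(317,106)),("up-right",s(565,281),t(422,97))]
P=[]
for n,a,b in c:
    p=tr(a,b);print(n,p);P.append(p[0])
P=np.array(P);m=P.mean(0);x=(P[2]+P[3]-P[0]-P[1]);x/=np.linalg.norm(x);y=(P[0]+P[2]-P[1]-P[3]);y/=np.linalg.norm(y)
n=np.cross(x,y);print("centre",m,"x",x,"y",y,"n",n,"tilt",np.degrees(np.arccos(n[2]/np.linalg.norm(n))),"yaw",np.degrees(np.arctan2(y[1],y[0]))-90)
print(np.linalg.norm(P[2]-P[0]),np.linalg.norm(P[3]-P[1]),np.linalg.norm(P[0]-P[1]),np.linalg.norm(P[2]-P[3]))
# depth points of plate
for n,cc in C.items():
    if n=="side": poly=np.array([s(385,287),s(430,352),s(575,281),s(520,222)])
    else: poly=np.array([t(330,258),t(445,248),t(430,92),t(308,100)])
    m=np.zeros((480,640),np.uint8);cv2.fillPoly(m,[poly.round().astype(int)],1)
    uv=np.argwhere(m)[:,::-1];X=by_depth(cc,uv);A=np.c_[X[:,:2],np.ones(len(X))]
    k=np.linalg.lstsq(A,X[:,2],rcond=None)[0];r=X[:,2]-A@k
    print(n,len(X),"fit",k,"tilt",np.degrees(np.arctan(np.hypot(*k[:2]))),"dir",np.degrees(np.arctan2(k[1],k[0])),"rms",r.std(),"z at 615,80",k@[X[:,0].mean(),X[:,1].mean(),1],X.mean(0))
# carrier tab in top: orange looser
for b in blob(hsvmask(T["img"],(3,90,110),(22,255,255)),20)[:6]: print(b, on_plane(T,[b[1]],60)[0])
E
```

```text
g (array([ 435.9, -164.7,   35.2]), np.float64(0.6197760570423546))
b (array([ 429.9, -209.3,   35.3]), np.float64(0.49203220265785974))
y (array([ 423.2, -253.9,   35.6]), np.float64(0.1412476252900602))
win (array([601.7,  73.4,  93.7]), np.float64(1.0258399261698143))
low-left (array([565.7,  91.3,  86.6]), np.float64(1.819837714510283))
low-right (array([572.3,  45.4,  86.2]), np.float64(0.01573635535129579))
up-left (array([632.8, 102.1,  99.4]), np.float64(2.063821405591067))
up-right (array([638.2,  53.8, 103.3]), np.float64(0.9553154767128473))
centre [602.3  73.1  93.9] x [1.  0.1 0.2] y [-0.1  1.  -0. ] n [-0.2  0.   1. ] tilt 12.733951893657588 yaw 7.2945687699800175
69.11744524297713 68.60707839788908 46.35392017896186 48.71549037939477
side 725 fit [ 0.1 -0.8 81.9] tilt 39.239937613848696 dir -81.71170506809506 rms 14.233873236848256 z at 615,80 94.90204107242369 [601.8  71.5  94.9]
top 1144 fit [ -0.3  -0.4 280.7] tilt 23.73703849680011 dir -126.73458029484054 rms 52.13525585961693 z at 615,80 96.33403891040987 [603.1  73.   96.3]
(np.int32(8151), array([ 88.5, 226.2]), array([ 59, 155,  64, 144], dtype=int32)) [626.7 453.9  60. ]
(np.int32(7170), array([456.7, 203.7]), array([412, 151,  86, 109], dtype=int32)) [ 692.2 -284.9   60. ]
(np.int32(903), array([375. ,  49.2]), array([301,   0, 123,  70], dtype=int32)) [1013.8 -112.9   60. ]
(np.int32(348), array([408.2, 279.3]), array([396, 267,  25,  25], dtype=int32)) [ 535.4 -185.8   60. ]
(np.int32(319), array([447.2, 277.8]), array([439, 265,  18,  29], dtype=int32)) [ 540.4 -265.    60. ]
(np.int32(275), array([438.7,  50.6]), array([434,   0,  10,  99], dtype=int32)) [1015.7 -247.3   60. ]
```

Emit:
{"op": "servo_tool", "data": {
  "commands": [
    {"dp": [-23,8,31]},
    {"dp": [-46,16,62]},
    {"dp": [-69,24,93]},
    {"dp": [-92,32,124]},
    {"dp": [-115,40,155]}
  ],
  "grip": 1,
  "force": 20
}}

```text
$.commands[0]: bad value
```

Emit:
{"op": "servo_tool", "data": {
  "commands": [
    {"dp": [-23,8,31]},
    {"dp": [-46,16,62]},
    {"dp": [-69,24,93]},
    {"dp": [-92,32,124]},
    {"dp": [-115,40,155]}
  ]
}}

```text
$.commands[0]: bad value
```

Emit:
{"op": "servo_tool", "data": {
  "commands": [
    {"dp": [-23,8,31],"turn": [0,0,0]},
    {"dp": [-46,16,62],"turn": [0,0,0]},
    {"dp": [-69,24,93],"turn": [0,0,0]},
    {"dp": [-92,32,124],"turn": [0,0,0]},
    {"dp": [-115,40,155],"turn": [0,0,0]}
  ],
  "grip": 1,
  "force": 20
}}

```text
clock: 0.57
eef_pos: [265.1, -376.6, 164.7]
eef_rot: [-1.571, 0.001, -1.303]
wrist_force: [0.8, -0.8, 0.5]
finger_gap: 63.9
```

Emit:
{"op": "servo_tool", "data": {
  "commands": [
    {"dp": [-23,12,31.5],"turn": [0,0,0]},
    {"dp": [-46,24,63],"turn": [0,0,0]},
    {"dp": [-69,36,94.5],"turn": [0,0,0]},
    {"dp": [-92,48,126],"turn": [0,0,0]},
    {"dp": [-115,60,158],"turn": [0,0,0]}
  ]
}}

```text
clock: 0.98
eef_pos: [387.9, -222.2, 104.3]
eef_rot: [-1.571, 0.001, -1.304]
wrist_force: [1.1, -0.1, 0.1]
finger_gap: 30.9
```

Emit:
{"op": "servo_tool", "data": {
  "commands": [
    {"dp": [-21,15,31],"turn": [0,0,0]},
    {"dp": [-43,30,61.5],"turn": [0,0,0]},
    {"dp": [-43,46,61.5],"turn": [0,0,0]},
    {"dp": [-43,50,61.5],"turn": [0,0,0]},
    {"dp": [-43,50,61.5],"turn": [0,0,0]}
  ]
}}

```text
clock: 1.4
eef_pos: [435.1, -164.1, 53.4]
eef_rot: [-1.573, 0.002, -1.303]
wrist_force: [0.5, -0.6, 1.0]
finger_gap: 0.8
```

```bash
python3 - <<'E'
from cell import manip
import cv2,numpy as np
s=manip.read_state();print(s["eef_pos"],s["wrist_force"],s["finger_gap"])
a=[]
for n in ["side","wrist"]:
    c=manip.camera(n); a.append(c["img"] if n=="wrist" else cv2.resize(c["img"][310:440,220:390],(640,480)))
cv2.imwrite("pics/k1.png",cv2.resize(np.hstack(a),(800,300))[:,:,::-1])
E
```

```text
[ 435.09787718 -164.09374729   53.44906038] [ 0.48636244 -0.60035358  0.96197559] 0.7544992081550332
```

View pics/k1.png

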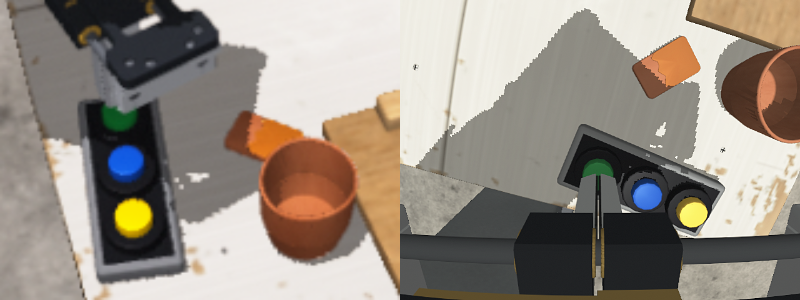

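Closed fingertips sit over the green key (left half at 118,115); blue is at (126,163) and yellow at (133,217). Pressing down now.

Emit:
{"op": "servo_tool", "data": {
  "commands": [
    {"dp": [0,8,0],"turn": [0,0,0]},
    {"dp": [0,15,0],"turn": [0,0,0]},
    {"dp": [0,18,0],"turn": [0,0,0]},
    {"dp": [0,18,0],"turn": [0,0,0]}
  ]
}}

```text
clock: 1.83
eef_pos: [435.4, -165.7, 36.6]
eef_rot: [-1.571, 0.0, -1.306]
wrist_force: [-1.3, -2.8, 3.8]
finger_gap: -0.0
```

Emit:
{"op": "servo_tool", "data": {
  "commands": [
    {"dp": [0,2,0],"turn": [0,0,0]},
    {"dp": [0,3,0],"turn": [0,0,0]},
    {"dp": [0,3,0],"turn": [0,0,0]}
  ]
}}

```text
clock: 2.08
eef_pos: [435.5, -165.8, 34.1]
eef_rot: [-1.57, 0.0, -1.306]
wrist_force: [-2.9, 1.0, 10.7]
finger_gap: 0.4
```

Emit:
{"op": "servo_tool", "data": {
  "commands": [
    {"dp": [0,1.5,0],"turn": [0,0,0]},
    {"dp": [0,1.5,0],"turn": [0,0,0]}
  ]
}}

```text
clock: 2.25
eef_pos: [435.6, -165.8, 33.8]
eef_rot: [-1.57, 0.0, -1.306]
wrist_force: [-8.5, 4.3, 22.3]
finger_gap: 0.3
```

Emit:
{"op": "servo_tool", "data": {
  "commands": [
    {"dp": [0,-20,0],"turn": [0,0,0]},
    {"dp": [0,-24,0],"turn": [0,0,0]},
    {"dp": [20.5,-24,-8.5],"turn": [0,0,0]},
    {"dp": [41,-24,-17.5],"turn": [0,0,0]},
    {"dp": [41,-24,-17.5],"turn": [0,0,0]}
  ]
}}

```text
clock: 2.67
eef_pos: [429.2, -212.3, 57.8]
eef_rot: [-1.57, -0.001, -1.307]
wrist_force: [0.2, 0.4, 0.5]
finger_gap: 0.4
```

Emit:
{"op": "servo_tool", "data": {
  "commands": [
    {"dp": [0,10,0],"turn": [0,0,0]},
    {"dp": [0,19,0],"turn": [0,0,0]},
    {"dp": [0,22,0],"turn": [0,0,0]},
    {"dp": [0,23,0],"turn": [0,0,0]},
    {"dp": [0,23,0],"turn": [0,0,0]}
  ]
}}

```text
clock: 3.08
eef_pos: [428.9, -211.7, 34.3]
eef_rot: [-1.571, 0.0, -1.306]
wrist_force: [-2.3, -0.7, 3.6]
finger_gap: 0.2
```

Emit:
{"op": "servo_tool", "data": {
  "commands": [
    {"dp": [0,2,0],"turn": [0,0,0]},
    {"dp": [0,2.5,0],"turn": [0,0,0]},
    {"dp": [0,2.5,0],"turn": [0,0,0]}
  ]
}}

```text
clock: 3.33
eef_pos: [429.2, -211.8, 33.5]
eef_rot: [-1.571, -0.001, -1.305]
wrist_force: [-14.1, 0.6, 36.8]
finger_gap: 0.6
```

Emit:
{"op": "servo_tool", "data": {
  "commands": [
    {"dp": [0,-20,0],"turn": [0,0,0]},
    {"dp": [0,-24,0],"turn": [0,0,0]},
    {"dp": [20,-24,-8.5],"turn": [0,0,0]},
    {"dp": [39.5,-24,-17],"turn": [0,0,0]},
    {"dp": [39.5,-24,-17],"turn": [0,0,0]}
  ]
}}

```text
clock: 3.75
eef_pos: [423.0, -255.9, 57.1]
eef_rot: [-1.572, -0.001, -1.306]
wrist_force: [-0.6, -0.2, -0.8]
finger_gap: 0.7
```

Emit:
{"op": "servo_tool", "data": {
  "commands": [
    {"dp": [0,10,0],"turn": [0,0,0]},
    {"dp": [0,19,0],"turn": [0,0,0]},
    {"dp": [0,22,0],"turn": [0,0,0]},
    {"dp": [0,23,0],"turn": [0,0,0]},
    {"dp": [0,23,0],"turn": [0,0,0]}
  ]
}}

```text
clock: 4.17
eef_pos: [422.8, -255.1, 34.0]
eef_rot: [-1.573, -0.001, -1.305]
wrist_force: [-6.7, 1.9, 15.2]
finger_gap: 0.6
```

Emit:
{"op": "servo_tool", "data": {
  "commands": [
    {"dp": [0,0.8,0],"turn": [0,0,0]},
    {"dp": [0,0.8,0],"turn": [0,0,0]}
  ]
}}

```text
clock: 4.33
eef_pos: [422.9, -255.0, 33.9]
eef_rot: [-1.573, -0.002, -1.304]
wrist_force: [-8.6, -1.5, 20.6]
finger_gap: 0.6
```

Emit:
{"op": "servo_tool", "data": {
  "commands": [
    {"dp": [0,-40,0],"turn": [0,-7,0]},
    {"dp": [0,-75,0],"turn": [0,-14,0]},
    {"dp": [-25,-105,10],"turn": [0,-21,0]},
    {"dp": [-55,-125,21],"turn": [0,-28,0]},
    {"dp": [-88,-135,34],"turn": [0,-35,0]}
  ],
  "grip": 1
}}

```text
clock: 4.75
eef_pos: [433.1, -159.6, 170.4]
eef_rot: [-1.573, -0.002, -0.688]
wrist_force: [0.5, -0.6, 0.2]
finger_gap: 0.5
```

Emit:
{"op": "servo_tool", "data": {
  "commands": [
    {"dp": [-14,0,21],"turn": [0,-7,0]},
    {"dp": [-27,0,41],"turn": [0,-14,0]},
    {"dp": [-41,0,62],"turn": [0,-21,0]},
    {"dp": [-54,0,82],"turn": [0,-28,0]},
    {"dp": [-68,0,103],"turn": [0,-35,0]}
  ],
  "grip": -1
}}

```text
clock: 5.17
eef_pos: [445.4, -34.9, 169.0]
eef_rot: [-1.574, 0.001, -0.07]
wrist_force: [0.5, 0.5, -0.5]
finger_gap: 29.8
```

Emit:
{"op": "servo_tool", "data": {
  "commands": [
    {"dp": [0.6,0,25],"turn": [0,-7,0]},
    {"dp": [1.3,0,50],"turn": [0,-14,0]},
    {"dp": [2,0,75],"turn": [0,-21,0]},
    {"dp": [2.6,0,100],"turn": [0,-28,0]},
    {"dp": [3.2,0,125],"turn": [0,-35,0]}
  ]
}}

```text
clock: 5.58
eef_pos: [456.6, 91.6, 167.7]
eef_rot: [-1.572, 0.004, 0.548]
wrist_force: [0.4, 0.5, -0.0]
finger_gap: 63.6
```

Emit:
{"op": "servo_tool", "data": {
  "commands": [
    {"dp": [15,3,18],"turn": [0,-7,0]},
    {"dp": [30,6,36],"turn": [0,-14,0]},
    {"dp": [45,10,54],"turn": [0,-21,0]},
    {"dp": [59,14,72],"turn": [0,-26.5,0]},
    {"dp": [59,14,72],"turn": [0,-26.5,0]}
  ]
}}

```text
clock: 6.0
eef_pos: [468.3, 187.1, 151.4]
eef_rot: [-1.568, 0.005, 1.02]
wrist_force: [0.4, 0.3, -0.7]
finger_gap: 93.6
```

```bash
cat > look.py <<'E'
import sys
from h import *
from cell import manip
def look(tag,names=("wrist",)):
    st=manip.read_state();o=[]
    for n in names:
        c=manip.camera(n);np.savez(f"pics/{tag}_{n}.npz",**c,eef_pos=st["eef_pos"],eef_rot=st["eef_rot"])
        cv2.imwrite(f"pics/{tag}_{n}.png",c["img"][:,:,::-1]);o.append(c)
    return st,o
if __name__=="__main__":
    st,_=look(sys.argv[1],sys.argv[2:]);print(st["eef_pos"],np.degrees(st["eef_rot"]),st["clock"])
E
python3 look.py c1 wrist side
```

```text
[468.33594501 187.05187832 151.42034201] [-89.84096081   0.30445888  58.44144564] 6.0
```

View pics/c1_wrist.png

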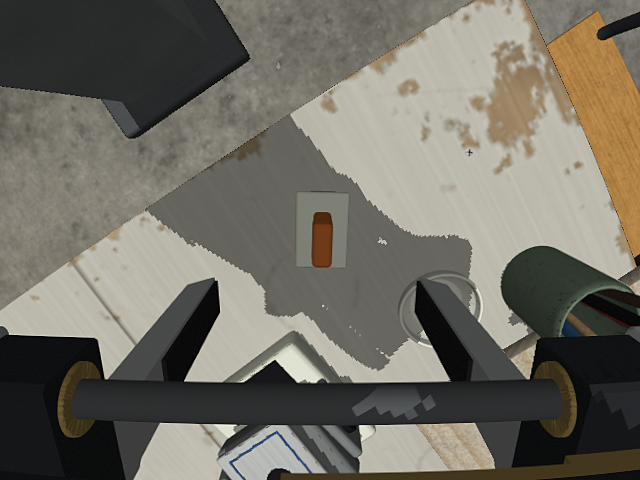

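The carrier frame spans (296,192)–(348,267), and the orange tab is centred near (322,240), already almost square with the jaws. The salt dish shows at (441,308), near the right finger.

```bash
python3 - <<'E'
from h import *
np.set_printoptions(precision=2,suppress=True)
c=dict(np.load("pics/c1_wrist.npz"));img=c["img"]
st=c
crop=img[170:290,260:390];cv2.imwrite("pics/c1crop.png",cv2.resize(crop,None,fx=5,fy=5,interpolation=cv2.INTER_NEAREST)[:,:,::-1])
# frame mask: neutral brighter than shadow
hsv=cv2.cvtColor(img,cv2.COLOR_RGB2HSV);print(hsv[210,305],hsv[250,305],hsv[230,280],hsv[230,360],hsv[240,322],hsv[217,322],hsv[225:268:4,322])
q=np.array([(296.5,191.5),(348.5,192.5),(347.5,267.5),(295.5,266.5)])
P=on_plane(c,q,15,st);print(P, P.mean(0))
print(np.linalg.norm(np.diff(np.r_[P,P[:1]],axis=0),axis=1))
d=(P[2]+P[3]-P[0]-P[1]);print("long axis yaw",np.degrees(np.arctan2(d[1],d[0])))
d=(P[1]+P[2]-P[0]-P[3]);print("short axis yaw",np.degrees(np.arctan2(d[1],d[0])))
E
```

```text
[ 35  24 128] [ 35  24 127] [ 26  17 103] [ 23  22 104] [ 12 199 110] [ 12 215  76] [[ 12 200 107]
 [ 12 196 112]
 [ 12 198 111]
 [ 12 200 111]
 [ 12 200 111]
 [ 12 202 110]
 [ 12 204 109]
 [ 12 202 110]
 [ 12 201 109]
 [ 12 204 109]
 [ 12 204 104]]
[[433.34 189.13  15.  ]
 [455.07 223.12  15.  ]
 [507.5  191.4   15.  ]
 [484.69 155.74  15.  ]] [470.15 189.85  15.  ]
[40.35 61.28 42.32 61.25]
long axis yaw -32.1034803966117
short axis yaw 57.39689855490731
```

View pics/c1crop.png

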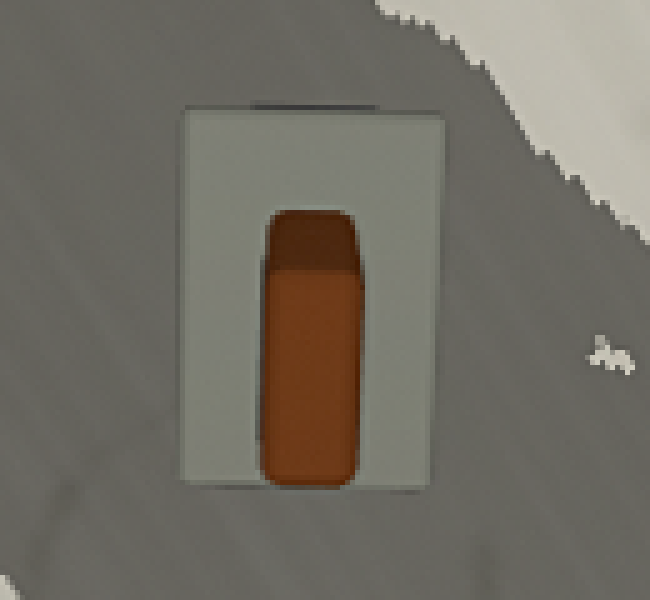

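```bash
python3 - <<'E'
from h import *
np.set_printoptions(precision=2,suppress=True)
c=dict(np.load("pics/c1_wrist.npz"))
q=np.array([(313,224),(332.3,224),(331.2,267.2),(312.6,267)])
P=on_plane(c,q,60,c);print(P,P.mean(0),np.linalg.norm(np.diff(np.r_[P,P[:1]],axis=0),axis=1))
d=(P[2]+P[3]-P[0]-P[1]);print("long axis yaw",np.degrees(np.arctan2(d[1],d[0])))
s=dict(np.load("pics/side0.npz"))
# check with side view of frame? tab top blob
R=Rt(c["eef_rot"])
for ctr in (P.mean(0),[470.15,189.85,60]):
  t=np.array([ctr[0],ctr[1],40]);print("TCP->grip pt in tool",R.T@(t-c["eef_pos"]))
print(R)
E
```

```text
[[453.76 192.32  60.  ]
 [460.59 203.48  60.  ]
 [486.64 186.95  60.  ]
 [479.75 175.96  60.  ]] [470.19 189.68  60.  ] [13.08 30.85 12.97 30.71]
long axis yaw -32.30500200221165
TCP->grip pt in tool [  3.8  111.4   -0.51]
TCP->grip pt in tool [  3.93 111.4   -0.39]
[[ 0.52 -0.01 -0.85]
 [ 0.85 -0.    0.52]
 [-0.01 -1.    0.  ]]
```

```bash
python3 - <<'E'
from h import *
np.set_printoptions(precision=1,suppress=True)
for n in("top","side"):
    T=dict(np.load(f"pics/{n}0.npz"))
    uv=np.stack(np.meshgrid(np.arange(640),np.arange(480)),-1).reshape(-1,2)
    X=by_depth(T,uv)
    for lo,hi in((20,60),(60,105),(105,180),(180,260)):
        m=(X[:,2]>lo)&(X[:,2]<hi)&(X[:,1]>150)&(X[:,1]<420)&(X[:,0]>450)&(X[:,0]<720)
        m&=~((abs(X[:,0]-470)<45)&(abs(X[:,1]-190)<45))
        if m.sum(): print(n,lo,hi,m.sum(),np.percentile(X[m],[2,50,98],axis=0).ravel())
E
```

```text
top 20 60 854 [547.7 176.7  20.  625.5 295.2  23.7 717.4 401.   58.4]
top 60 105 552 [578.6 292.3  61.  609.5 321.2  85.6 636.7 354.5 102.8]
top 105 180 397 [572.8 289.5 107.9 621.9 324.4 144.3 646.8 356.2 178.7]
top 180 260 470 [560.9 279.9 181.3 626.8 322.6 215.2 658.5 363.9 245.2]
side 20 60 689 [548.3 202.   20.1 603.2 295.1  26.8 713.2 397.   58.8]
side 60 105 598 [577.6 291.1  61.6 606.3 304.6  82.7 636.2 355.7 103.4]
side 105 180 545 [571.1 287.2 106.8 598.7 322.3 143.3 645.8 356.6 178.7]
side 180 260 504 [560.2 278.6 181.3 593.5 321.7 210.1 657.1 363.3 242.7]
```

Emit:
{"op": "servo_tool", "data": {
  "commands": [
    {"dp": [3.8,20,-0.5],"turn": [-0.2,0.7,-0.3]},
    {"dp": [3.8,45,-0.5],"turn": [-0.2,0.7,-0.3]},
    {"dp": [3.8,65,-0.5],"turn": [-0.2,0.7,-0.3]},
    {"dp": [3.8,75,-0.5],"turn": [-0.2,0.7,-0.3]},
    {"dp": [3.8,75,-0.5],"turn": [-0.2,0.7,-0.3]}
  ],
  "grip": -0.28
}}

```text
clock: 6.52
eef_pos: [469.5, 186.3, 75.3]
eef_rot: [-1.57, 0.003, 0.997]
wrist_force: [-0.3, -0.9, -0.2]
finger_gap: 64.1
```

```bash
python3 look.py c2 wrist
```

```text
[469.49947386 186.29589487  75.33652038] [-89.95729369   0.16979975  57.15000824] 6.5167
```

View pics/c2_wrist.png

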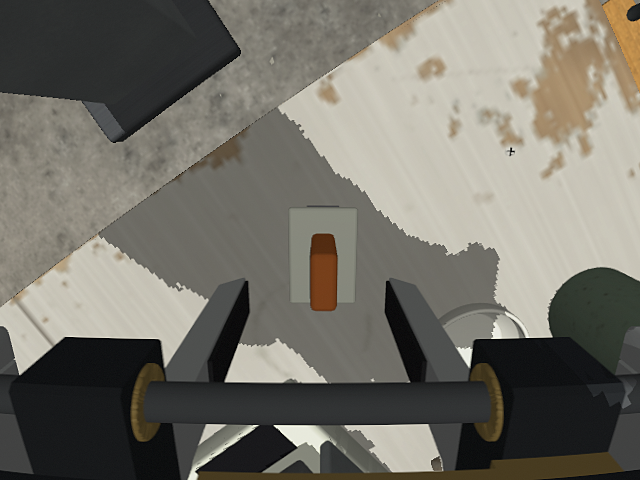

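```bash
python3 - <<'E'
from h import *
from cell import manip
np.set_printoptions(precision=2,suppress=True)
c=dict(np.load("pics/c2_wrist.npz"))
h=cv2.cvtColor(c["img"],cv2.COLOR_RGB2HSV)
m=cv2.inRange(h,np.array((5,150,90)),np.array((20,255,255)));m[:, :290]=0;m[:,360:]=0;m[:220]=0;m[330:]=0
b=blob(m)[0];print(b)
x,y,w,hh=b[2];u=[(x-.5,y-.5),(x+w-.5,y-.5),(x+w-.5,y+hh-.5),(x-.5,y+hh-.5)]
for z in (60,):
  P=on_plane(c,u,z,c);p=P.mean(0);print(P,p,np.linalg.norm(np.diff(P,axis=0),axis=1))
R=Rt(c["eef_rot"]);print(R.T@(np.array([p[0],p[1],40])-c["eef_pos"]))
s=manip.read_state();print(s["eef_pos"],np.degrees(s["eef_rot"]),s["clock"])
E
```

```text
(np.int32(1416), array([323.05, 281.7 ]), array([311, 253,  26,  58], dtype=int32))
[[452.85 193.16  60.  ]
 [459.84 204.01  60.  ]
 [486.4  187.36  60.  ]
 [479.12 176.05  60.  ]] [469.55 190.15  60.  ] [12.9  31.35 13.45]
[ 3.37 35.33  2.02]
[470.3  186.65  76.92] [-90.04   0.07  57.17] 6.5667
```

Emit:
{"op": "servo_tool", "data": {
  "commands": [
    {"dp": [3.2,8,1.3],"turn": [0,-0.5,0]},
    {"dp": [3.2,30,1.3],"turn": [0,-0.5,0]},
    {"dp": [3.2,46,1.3],"turn": [0,-0.5,0]},
    {"dp": [3.2,54,1.3],"turn": [0,-0.5,0]},
    {"dp": [3.2,54,1.3],"turn": [0,-0.5,0]}
  ],
  "grip": -0.28
}}

```text
clock: 6.98
eef_pos: [470.6, 189.9, 22.0]
eef_rot: [-1.57, 0.002, 1.007]
wrist_force: [0.9, 0.1, -0.4]
finger_gap: 60.3
```

```bash
python3 look.py c3 wrist side
```

```text
[470.55837066 189.8756161   22.04837222] [-89.98104907   0.13976925  57.66858655] 6.9833
```

View pics/c3_wrist.png

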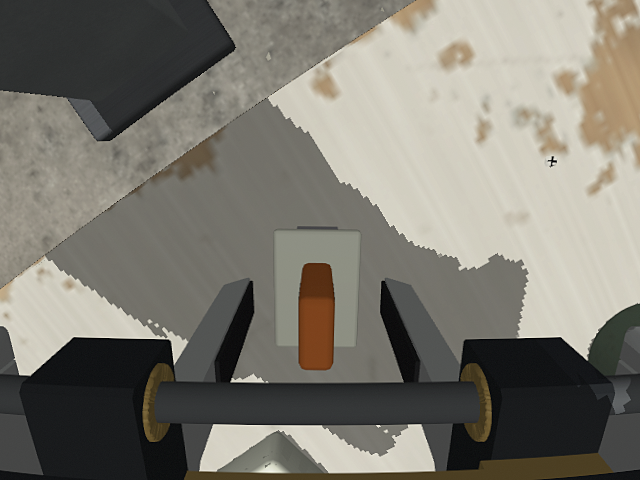

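The tab at (316,318) is centred between the fingers, so I'll close on it.

Emit:
{"op": "servo_tool", "data": {
  "commands": [
    {"dp": [0,0,0],"turn": [0,0,0]},
    {"dp": [0,0,0],"turn": [0,0,0]},
    {"dp": [0,0,0],"turn": [0,0,0]},
    {"dp": [0,0,0],"turn": [0,0,0]},
    {"dp": [0,0,0],"turn": [0,0,0]}
  ],
  "grip": 1,
  "force": 30
}}

```text
clock: 7.5
eef_pos: [471.6, 190.2, 24.0]
eef_rot: [-1.572, 0.0, 1.006]
wrist_force: [-0.6, -0.5, 0.0]
finger_gap: 29.9
```

Emit:
{"op": "servo_tool", "data": {
  "commands": [
    {"dp": [0,0,0],"turn": [0,0,0]},
    {"dp": [0,0,0],"turn": [0,0,0]},
    {"dp": [0,0,0],"turn": [0,0,0]},
    {"dp": [0,0,0],"turn": [0,0,0]}
  ]
}}

```text
clock: 7.83
eef_pos: [471.5, 190.2, 24.0]
eef_rot: [-1.572, 0.0, 1.007]
wrist_force: [0.1, -0.5, 0.5]
finger_gap: 13.8
```

Emit:
{"op": "servo_tool", "data": {
  "commands": [
    {"dp": [0,-30,0],"turn": [0,0,0]},
    {"dp": [0,-70,0],"turn": [0,0,0]},
    {"dp": [0,-108,0],"turn": [0,-6,0]},
    {"dp": [0,-146,0],"turn": [0,-13,0]},
    {"dp": [0,-180,0],"turn": [0,-20,0]}
  ]
}}

```text
clock: 8.25
eef_pos: [471.1, 190.3, 206.4]
eef_rot: [-1.573, 0.0, 1.361]
wrist_force: [0.5, -0.4, -1.4]
finger_gap: 13.3
```

Emit:
{"op": "servo_tool", "data": {
  "commands": [
    {"dp": [-8,0,-35],"turn": [0,-4,0]},
    {"dp": [-17,0,-72],"turn": [0,-9,0]},
    {"dp": [-26,0,-109],"turn": [0,-14,0]},
    {"dp": [-35,0,-146],"turn": [0,-19,0]},
    {"dp": [-44,0,-182],"turn": [0,-19,0]}
  ]
}}

```text
clock: 8.67
eef_pos: [641.3, 108.4, 206.4]
eef_rot: [-1.572, 0.001, 1.699]
wrist_force: [0.4, -0.3, -1.4]
finger_gap: 13.9
```

Emit:
{"op": "servo_tool", "data": {
  "commands": [
    {"dp": [-18,0,-25],"turn": [0,0,0]},
    {"dp": [-37,0,-51],"turn": [0,0,0]},
    {"dp": [-37,0,-51],"turn": [0,0,0]},
    {"dp": [-37,0,-51],"turn": [0,0,0]}
  ]
}}

```text
clock: 9.0
eef_pos: [697.0, 77.2, 204.5]
eef_rot: [-1.57, 0.001, 1.697]
wrist_force: [-0.6, 0.7, -2.3]
finger_gap: 13.7
```

```bash
python3 look.py w1 wrist side top
```

```text
[697.04472807  77.17232299 204.54909405] [-8.99379792e+01  4.40246158e-02  9.72420168e+01] 9.0
```

View pics/w1_wrist.png

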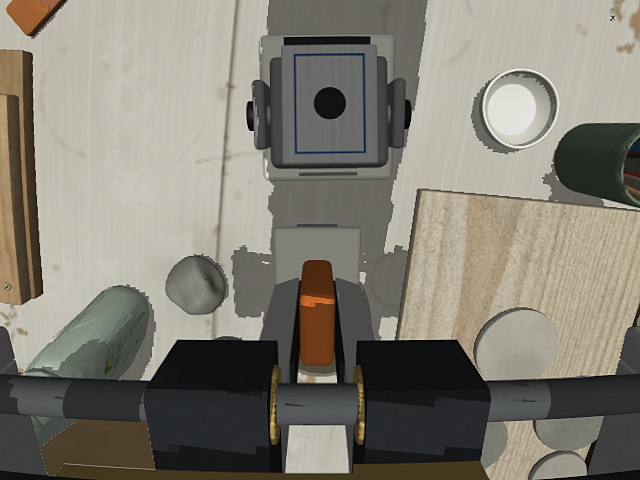

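View pics/w1_side.png

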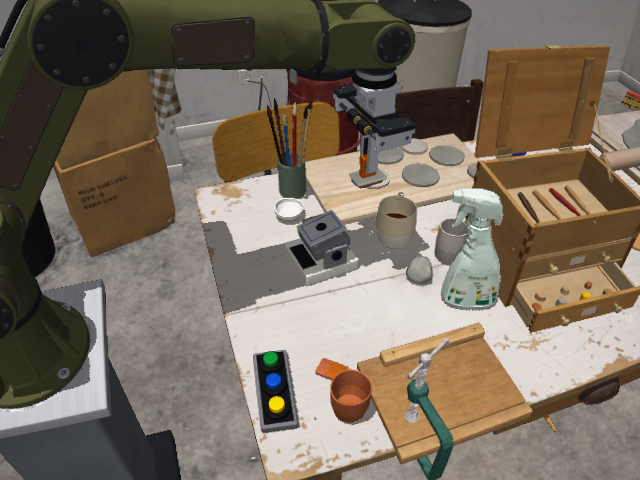

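The wrist view shows the window outline with corners near (295,54), (365,55), (366,153) and (296,152), and the black disc at (330,103). The held carrier is square at (316,260). In the side view the keys are all up.

```bash
cat > win.py <<'E'
from h import *
import sys
np.set_printoptions(precision=2,suppress=True)
c=dict(np.load(sys.argv[1]));img=c["img"]
h=cv2.cvtColor(img,cv2.COLOR_RGB2HSV)
m=cv2.inRange(h,np.array((100,90,40)),np.array((130,255,255)));m[:30]=0;m[180:]=0;m[:,:270]=0;m[:,:270]=0;m[:,390:]=0
uv=np.argwhere(m)[:,::-1].astype(float);print(len(uv),uv.min(0),uv.max(0))
s=slopes(c,uv)  # undistorted slopes
q0=slopes(c,[(295,54),(364,55),(366,153),(296,152)])
L=[]
for i in range(4):
    a,b=q0[i],q0[(i+1)%4];d=(b-a)/np.linalg.norm(b-a);n=np.array([-d[1],d[0]])
    w=s-a;k=(abs(w@n)<0.009)&(w@d>0.02)&(w@d<np.linalg.norm(b-a)-0.02)
    vx,vy,x0,y0=cv2.fitLine(s[k].astype(np.float32),cv2.DIST_HUBER,0,1e-4,1e-4).ravel()
    L.append(np.cross([x0,y0,1],[x0+vx,y0+vy,1]));print(i,k.sum())
Q=[]
for i in range(4):
    p=np.cross(L[i-1],L[i]);Q.append(p[:2]/p[2])
Q=np.array(Q) # low-?,...
K=np.asarray(c["K"]);print("corners px(undist)",Q*K[0,0]+K[:2,2])
Rw,o=cam_pose(c,c)
# object frame: x up slope, y level(left in world), img order: TL(low, right side?),TR,BR(high),BL
for Lx,Ly in((67,47),(66,46)):
    # determine left/right: TL pixel -> world
    obj=np.array([(-Lx/2,-Ly/2,0),(-Lx/2,Ly/2,0),(Lx/2,Ly/2,0),(Lx/2,-Ly/2,0)],float)
    n,rv,tv,err=cv2.solvePnPGeneric(obj,Q.reshape(-1,1,2),np.eye(3),None,flags=cv2.SOLVEPNP_IPPE)
    for r,t,e in zip(rv,tv,err):
        Rm=Rw@cv2.Rodrigues(r)[0];p=Rw@t.ravel()+o
        print(Lx,"centre",p,"tilt",np.degrees(np.arccos(Rm[2,2])),"yaw x",np.degrees(np.arctan2(Rm[1,0],Rm[0,0])),"n",Rm[:,2],"y.z",Rm[2,1],"err",e.ravel()*K[0,0])
# depth plane
poly=np.array([(300,60),(360,60),(361,148),(301,148)]);pm=np.zeros(m.shape,np.uint8);cv2.fillPoly(pm,[poly],1)
u=np.argwhere(pm)[:,::-1];X=by_depth(c,u,c);D=c["depth"][u[:,1],u[:,0]]
print("depth med",np.median(D),D.std())
k=np.median(X,0);
for _ in range(5):
    A=np.c_[X[:,:2],np.ones(len(X))];w=np.ones(len(X),bool) if _==0 else abs(X[:,2]-A@cf)<5
    cf=np.linalg.lstsq(A[w],X[w,2],rcond=None)[0]
nn=np.array([-cf[0],-cf[1],1]);nn/=np.linalg.norm(nn);print("depth plane n",nn,"tilt",np.degrees(np.arccos(nn[2])),"z@(602,73)",cf@[602,73,1],w.sum(),len(w))
E
python3 win.py pics/w1_wrist.npz
```

```text
562 [294.  53.] [365. 153.]
0 88
1 151
2 70
3 129
corners px(undist) [[294.1   50.99]
 [363.96  49.3 ]
 [364.89 151.29]
 [295.14 151.8 ]]
67 centre [601.48  73.85  93.39] tilt 11.51304381166258 yaw x 7.950787737035114 n [-0.2  -0.04  0.98] y.z 0.009784553698793245 err [0.23]
67 centre [603.47  74.05  93.9 ] tilt 19.314751376461306 yaw x 8.88962957825941 n [ 0.33 -0.    0.94] y.z 0.049093437888183364 err [1.68]
66 centre [601.82  73.71  99.53] tilt 12.806353922692804 yaw x 7.910537918341618 n [-0.22 -0.04  0.98] y.z 0.011392166863331218 err [0.19]
66 centre [603.94  73.93 100.07] tilt 20.579643545495113 yaw x 8.933050642195775 n [0.35 0.   0.94] y.z 0.047487618162634505 err [1.74]
depth med 275.50436 17.552536
depth plane n [-0.2  -0.03  0.98] tilt 11.60409187347179 z@(602,73) 93.07449909520687 5407 5429
```

```bash
python3 - <<'E'
from h import *
c=dict(np.load("pics/w1_wrist.npz"))
a=c["img"][210:390,250:390];cv2.imwrite("pics/w1crop.png",cv2.resize(a,None,fx=3.3,fy=3.3,interpolation=cv2.INTER_NEAREST)[:,:,::-1])
E
```

```text
(no output)
```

View pics/w1crop.png

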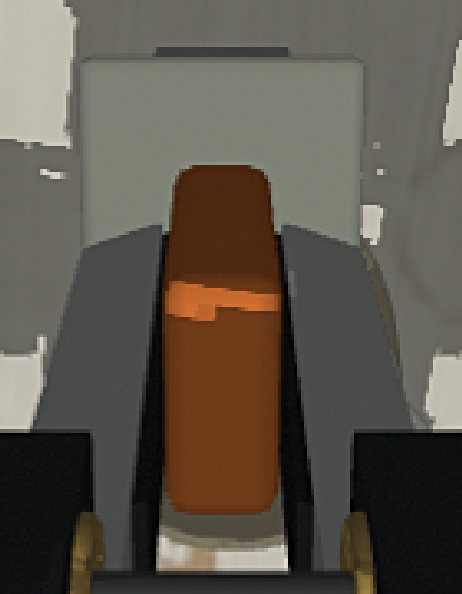

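```bash
python3 - <<'E'
from h import *
np.set_printoptions(precision=2,suppress=True)
c=dict(np.load("pics/w1_wrist.npz"));he=c["hand_eye"]
px=lambda x,y:((x+.5)/3.3-.5+250,(y+.5)/3.3-.5+210)
def tool(uv,Y):
    s=slopes(c,uv);d=np.c_[s,np.ones(len(s))]@he[:3,:3].T;o=he[:3,3];return o+d*((Y-o[1])/d[:,1])[:,None]
F=[px(80,60),px(362,62),px(358,240),px(80,245)]
for Y in(4,6,8,10):
    P=tool(F,Y);print(Y,P[:,[0,2]].tolist(),"w",P[1,0]-P[0,0])
T=[px(165,284),px(280,290),px(280,512),px(165,512)]
for Y in(-40,-38,-36,-34):
    P=tool(T,Y);print(Y,P[:,[0,2]].round(1).tolist(),"w",P[1,0]-P[0,0],"len",P[0,2]-P[3,2],P.mean(0))
E
```

```text
4 [[-19.468553845958937, 32.92734459607802], [19.857003829050914, 32.64666617958533], [20.019549303778945, 6.182092574746761], [-20.23519314604782, 5.4022853608310015]] w 39.32555767500985
6 [[-19.6837954627158, 32.45385896305909], [20.07197030062225, 32.17011002113375], [20.23629396699163, 5.416023074537961], [-20.458821533323082, 4.627685037651162]] w 39.75576576333805
8 [[-19.89903707947266, 31.980373330040166], [20.286936772193588, 31.69355386268218], [20.453038630204322, 4.649953574329146], [-20.682449920598348, 3.853084714471308]] w 40.18597385166625
10 [[-20.114278696229523, 31.506887697021234], [20.501903243764925, 31.2169977042306], [20.669783293417012, 3.8838840741203455], [-20.906078307873614, 3.078484391291454]] w 40.61618193999445
-40 [[-6.0, 17.8], [6.7, 17.1], [7.1, -11.1], [-6.4, -11.1]] w 12.76085345974716 len 28.901291565966744 [  0.37 -40.     3.21]
-38 [[-6.1, 17.0], [6.8, 16.3], [7.2, -12.3], [-6.5, -12.3]] w 12.94469948294076 len 29.317673396251237 [  0.37 -38.     2.16]
-36 [[-6.2, 16.2], [6.9, 15.4], [7.3, -13.6], [-6.6, -13.6]] w 13.128545506134358 len 29.73405522653573 [  0.38 -36.     1.1 ]
-34 [[-6.3, 15.3], [7.0, 14.6], [7.4, -14.8], [-6.7, -14.8]] w 13.312391529327956 len 30.150437056820223 [  0.38 -34.     0.05]
```

```bash
cat > plan.py <<'E'
from h import *
from cell import manip
import sys
np.set_printoptions(precision=2,suppress=True)
t,psi=np.radians([11.6,7.9]);W=np.array([601.8,73.7,93.5])
off=np.array([0.2,22.5,0.8])
st_,ct,sp,cp=np.sin(t),np.cos(t),np.sin(psi),np.cos(psi)
n=np.array([-st_*cp,-st_*sp,ct]);xt=np.array([-sp,cp,0]);yt=-n;zt=np.cross(xt,yt);Rd=np.c_[xt,yt,zt]
def target(stand): return W+n*stand-Rd@off
if __name__=="__main__":
    s=manip.read_state();R=Rt(s["eef_rot"]);tg=target(float(sys.argv[1]))
    print("now",s["eef_pos"],np.degrees(s["eef_rot"]),"F",s["wrist_force"],"M",s["moment"],"target",tg,np.degrees(Rn.from_matrix(Rd).as_euler('xyz')))
    print("dp",R.T@(tg-s["eef_pos"]),"turn",np.degrees(Rn.from_matrix(R.T@Rd).as_rotvec()),"F in tool",R.T@s["wrist_force"])
    print("tile centre rel window in window frame (up slope, level, out)",np.c_[-zt,xt,n].T@(s["eef_pos"]+R@off-W))
E
python3 plan.py 50
```

```text
now [696.05  78.82 206.67] [-90.07   0.05  97.37] F [-0.31  0.91 -1.06] M [ 0.04 -0.17  0.01] target [588.16  71.61 164.68] [-101.6    0.    97.9]
dp [  6.72  41.85 107.97] turn [-11.53  -0.53  -0.1 ] F in tool [0.94 1.06 0.19]
tile centre rel window in window frame (up slope, level, out) [109.62  -7.7   70.05]
```

Emit:
{"op": "servo_tool", "data": {
  "commands": [
    {"dp": [2,8,30],"turn": [-3,0,0]},
    {"dp": [4,20,65],"turn": [-6,-0.3,0]},
    {"dp": [6,32,95],"turn": [-9,-0.5,0]},
    {"dp": [6.7,41.8,108],"turn": [-11.5,-0.5,-0.1]},
    {"dp": [6.7,41.8,108],"turn": [-11.5,-0.5,-0.1]}
  ]
}}

```text
clock: 9.57
eef_pos: [577.3, 71.9, 157.6]
eef_rot: [-1.761, -0.001, 1.71]
wrist_force: [-1.2, 0.3, -2.0]
finger_gap: 13.9
```

```bash
python3 look.py w2 wrist side; python3 plan.py 10;python3 - <<'E'
from h import *
c=dict(np.load("pics/w2_side.npz"))
cv2.imwrite("pics/w2crop.png",cv2.resize(c["img"][140:300,250:410],(800,600) and None,fx=3.7,fy=3.7,interpolation=cv2.INTER_CUBIC)[:,:,::-1])
E
```

```text
[577.32274529  71.8871144  157.59209352] [-1.00874647e+02 -8.00335499e-02  9.79538767e+01] 9.5667
now [586.14  72.13 165.04] [-101.52   -0.01   97.93] F [ 0.98  1.03 -1.06] M [ 0.09 -0.08 -0.03] target [596.13  72.71 125.5 ] [-101.6    0.    97.9]
dp [-0.81 40.74 -1.88] turn [-0.08  0.03  0.01] F in tool [ 0.88  1.26 -0.88]
tile centre rel window in window frame (up slope, level, out) [-1.85  0.81 50.74]
```

View pics/w2crop.png

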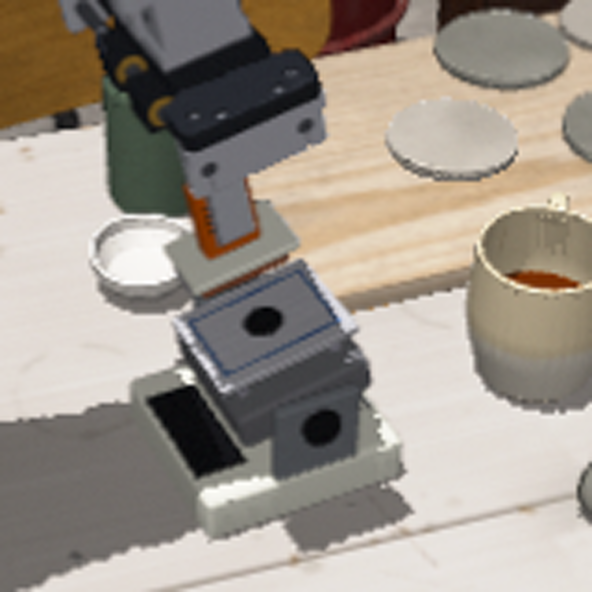

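View pics/w2_wrist.png

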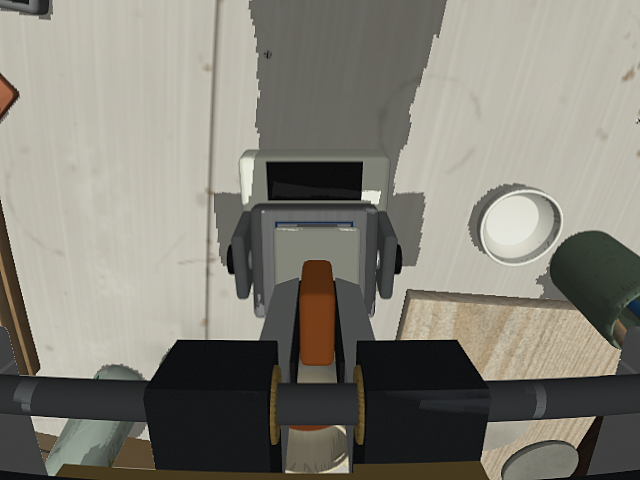

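The side view shows the carrier parallel to the plate and above it. The wrist view shows the blue outline's lower edge at row 224, just beyond the frame edge at row 229. I'll go down to about 8 mm clear.

Emit:
{"op": "servo_tool", "data": {
  "commands": [
    {"dp": [-0.8,12,-1.9],"turn": [0,0,0]},
    {"dp": [-0.8,28,-1.9],"turn": [0,0,0]},
    {"dp": [-0.8,40,-1.9],"turn": [0,0,0]},
    {"dp": [-0.8,42,-1.9],"turn": [0,0,0]},
    {"dp": [-0.8,42,-1.9],"turn": [0,0,0]}
  ]
}}

```text
clock: 10.08
eef_pos: [596.9, 72.9, 123.4]
eef_rot: [-1.771, -0.0, 1.709]
wrist_force: [0.4, -0.7, -1.5]
finger_gap: 13.8
```

```bash
python3 look.py w3 wrist side top; python3 plan.py 0;python3 - <<'E'
from h import *
c=dict(np.load("pics/w3_side.npz"));w=dict(np.load("pics/w3_wrist.npz"))
a=cv2.resize(c["img"][200:280,280:380],(500,400),interpolation=cv2.INTER_CUBIC)
b=cv2.resize(w["img"][190:310,240:390],(500,400),interpolation=cv2.INTER_NEAREST)
cv2.imwrite("pics/w3crop.png",cv2.resize(np.hstack([a,b]),(800,320))[:,:,::-1])
cv2.imwrite("pics/w3w.png",cv2.resize(b,(750,600))[:,:,::-1])
E
```

```text
[596.85412996  72.90896944 123.3899276 ] [-1.01450060e+02 -1.28420668e-02  9.79365380e+01] 10.0833
now [596.96  72.86 125.  ] [-101.59   -0.     97.93] F [ 0.36  0.54 -2.55] M [0.   0.02 0.01] target [598.12  72.99 115.7 ] [-101.6    0.    97.9]
dp [-0.04  9.34  0.72] turn [-0.01  0.03  0.01] F in tool [0.49 2.59 0.09]
tile centre rel window in window frame (up slope, level, out) [0.72 0.04 9.34]
```

View pics/w3crop.png

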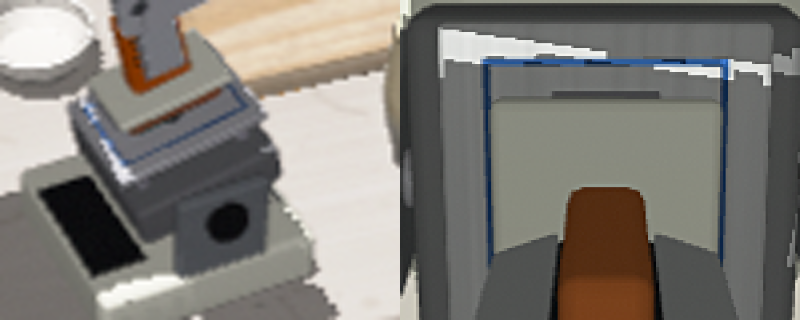

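View pics/w3w.png

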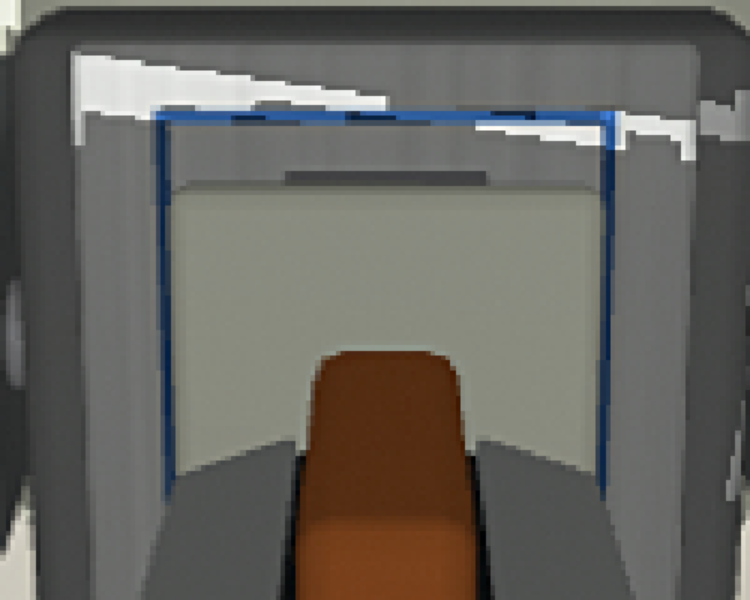

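```bash
python3 - <<'E'
from h import *
np.set_printoptions(precision=2,suppress=True)
c=dict(np.load("pics/w3_wrist.npz"));he=c["hand_eye"]
px=lambda x,y:((x+.5)/5-.5+240,(y+.5)/5-.5+190)
def tool(uv,Y):
    s=slopes(c,uv);d=np.c_[s,np.ones(len(s))]@he[:3,:3].T;o=he[:3,3];return o+d*((Y-o[1])/d[:,1])[:,None]
# outline: outer low edge y~110, inner ~122 ; corners mid lines
O=[px(160,116),px(609,116),px(604,480),px(169,480)]
for Y in (30,32,34): print("outline",Y,tool(O,Y)[:,[0,2]].tolist())
F=[px(170,187),px(605,189),px(600,450),px(173,460)]
for Y in(6.5,7.5,8.5): print("frame",Y,tool(F,Y)[:,[0,2]].tolist())
B=[px(285,171),px(487,171)]  # bump on the tile/clip edge
print(tool(B,22)[:,[0,2]])
E
```

```text
outline 30 [[-23.251073512413818, 34.86853076714046], [23.521456274065834, 34.873572930906995], [24.151334925698887, -5.624488032085793], [-23.442317118218686, -5.6278128927087465]]
outline 32 [[-23.475690090472288, 34.47207365873119], [23.744613501402565, 34.47716409332822], [24.380522255791796, -6.408602451366235], [-23.6687645546361, -6.411959142328499]]
outline 34 [[-23.70030666853075, 34.075616550321925], [23.967770728739296, 34.08075525574945], [24.60970958588471, -7.192716870646677], [-23.895211991053515, -7.196105391948265]]
frame 6.5 [[-19.863724260973086, 32.78580457231656], [20.717432781533265, 32.598807030256225], [20.978007122245437, 6.692535488463832], [-20.33253955203824, 5.65835054843798]]
frame 7.5 [[-19.971997715056155, 32.55121850908124], [20.828030193096602, 32.36321241238897], [21.09000991836834, 6.317217696314387], [-20.44334151974837, 5.277454971682118]]
frame 8.5 [[-20.080271169139227, 32.31663244584591], [20.938627604659935, 32.12761779452171], [21.20201271449124, 5.941899904164941], [-20.554143487458497, 4.896559394926271]]
[[-9.89 30.8 ]
 [10.47 30.8 ]]
```

Emit:
{"op": "servo_tool", "data": {
  "commands": [
    {"dp": [-0.2,3,0],"turn": [0,0,0]},
    {"dp": [-0.2,6,0],"turn": [0,0,0]},
    {"dp": [-0.2,7.5,0],"turn": [0,0,0]},
    {"dp": [-0.2,7.5,0],"turn": [0,0,0]},
    {"dp": [-0.2,7.5,0],"turn": [0,0,0]}
  ]
}}

```text
clock: 10.65
eef_pos: [598.5, 72.8, 117.6]
eef_rot: [-1.773, -0.0, 1.709]
wrist_force: [0.6, 0.6, -1.9]
finger_gap: 14.2
```

```bash
for i in 1 2 3; do python3 - <<'E'
from h import *
from cell import manip
np.set_printoptions(precision=2,suppress=True)
manip.camera("side");s=manip.read_state();R=Rt(s["eef_rot"]);print(R.T@s["wrist_force"],R.T@s["moment"],s["eef_pos"])
E
done; python3 plan.py 0 | tail -1
```

```text
[0.53 1.59 0.87] [-0.04  0.03 -0.04] [598.49  72.83 117.68]
[0.19 1.17 0.34] [-0.06  0.02 -0.03] [598.52  72.84 117.74]
[-0.1   1.42 -0.15] [ 0.03 -0.03 -0.03] [598.53  72.85 117.79]
tile centre rel window in window frame (up slope, level, out) [ 0.79 -0.19  1.97]
```

Emit:
{"op": "servo_tool", "data": {
  "commands": [
    {"dp": [0,1,0.2],"turn": [0,0,0]},
    {"dp": [0,2,0.2],"turn": [0,0,0]},
    {"dp": [0,2,0.2],"turn": [0,0,0]}
  ]
}}

```text
clock: 11.05
eef_pos: [598.9, 72.9, 115.9]
eef_rot: [-1.774, -0.0, 1.709]
wrist_force: [-1.8, -0.2, 2.3]
finger_gap: 13.7
```

Emit:
{"op": "servo_tool", "data": {
  "commands": [
    {"dp": [0,0.7,0],"turn": [0,0,0]},
    {"dp": [0,1,0],"turn": [0,0,0]},
    {"dp": [0,1,0],"turn": [0,0,0]}
  ]
}}

```text
clock: 11.3
eef_pos: [599.1, 72.9, 115.0]
eef_rot: [-1.774, 0.0, 1.709]
wrist_force: [-2.1, -0.7, 3.1]
finger_gap: 13.8
```

```bash
cat > f.py <<'E'
from h import *
from cell import manip
np.set_printoptions(precision=2,suppress=True)
for i in range(4):
    manip.camera("side");s=manip.read_state();R=Rt(s["eef_rot"]);print(R.T@s["wrist_force"],R.T@s["moment"],s["eef_pos"],s["clock"])
E
python3 f.py; python3 plan.py 0 | tail -1
```

```text
[ 0.83 -3.79  2.35] [ 0.19 -0.01 -0.1 ] [599.1   72.92 115.06] 11.35
[-0.3  -3.12  1.45] [ 0.22  0.05 -0.04] [599.09  72.93 115.04] 11.4
[ 0.98 -2.68  1.87] [ 0.28  0.03 -0.08] [599.11  72.94 115.07] 11.45
[ 1.6  -3.34  2.09] [ 0.21  0.05 -0.06] [599.1   72.9  115.03] 11.5
tile centre rel window in window frame (up slope, level, out) [ 0.81 -0.22 -0.85]
```

Contact is made: about 4.6 N after taking off the carrier's weight. Checking flushness and centring by eye.

```bash
python3 look.py w4 wrist side top; python3 - <<'E'
from h import *
c=dict(np.load("pics/w4_side.npz"));w=dict(np.load("pics/w4_wrist.npz"));t=dict(np.load("pics/w4_top.npz"))
cv2.imwrite("pics/w4s.png",cv2.resize(c["img"][195:285,270:390],(800,600),interpolation=cv2.INTER_CUBIC)[:,:,::-1])
cv2.imwrite("pics/w4w.png",cv2.resize(w["img"][190:310,240:390],(750,600),interpolation=cv2.INTER_NEAREST)[:,:,::-1])
E
```

```text
[599.09777487  72.89636266 115.02762827] [-1.01627255e+02  1.62507690e-03  9.79302847e+01] 11.5
```

View pics/w4s.png

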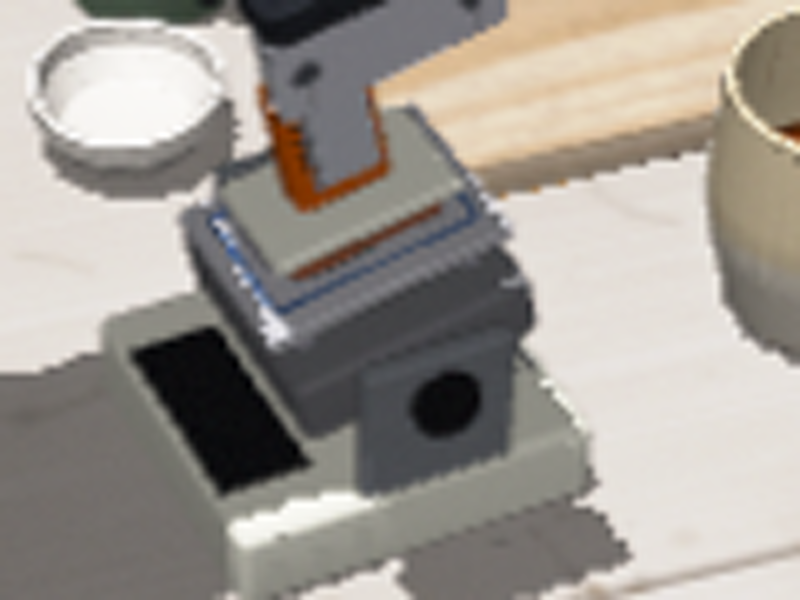

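View pics/w4w.png

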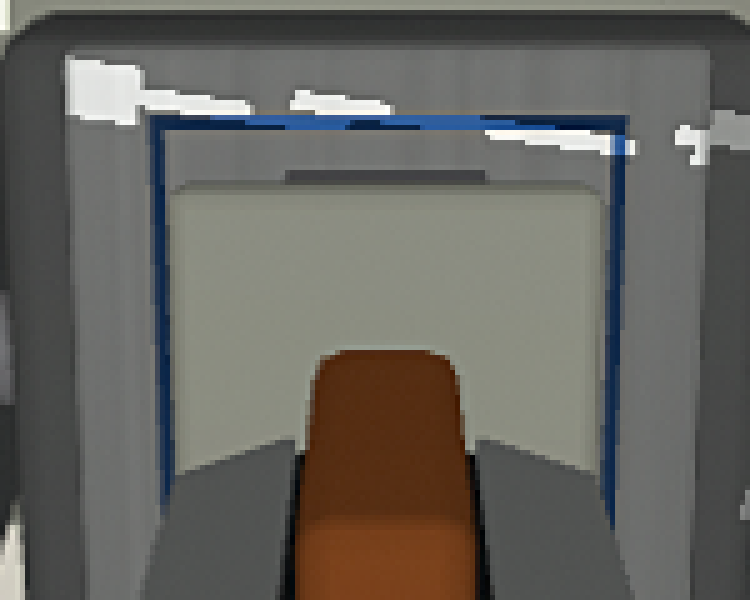

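```bash
python3 - <<'E'
from h import *
np.set_printoptions(precision=2,suppress=True)
c=dict(np.load("pics/w4_wrist.npz"));he=c["hand_eye"]
px=lambda x,y:((x+.5)/5-.5+240,(y+.5)/5-.5+190)
def tool(uv,Y):
    s=slopes(c,uv);d=np.c_[s,np.ones(len(s))]@he[:3,:3].T;o=he[:3,3];return o+d*((Y-o[1])/d[:,1])[:,None]
O=[px(157,122),px(620,122),px(609,500),px(167,480)]
Pl=[px(68,50),px(709,50),px(690,560),px(90,560)]
F=[px(171,187),px(604,189),px(600,450),px(174,460)]
for y in(20,22,24): print("outline",y,tool(O,y)[:,[0,2]].tolist(),"plate",tool(Pl,y)[:,[0,2]].tolist())
for y in (6.5,8.5):print("frame",tool(F,y)[:,[0,2]].tolist())
print("clip edge",tool([px(285,171),px(487,171)],18)[:,[0,2]])
E
```

```text
outline 20 [[-22.443063159884233, 36.245672986143894], [23.516949774084345, 36.25166305729142], [23.596678943455238, -3.940914202770969], [-22.518935593001046, -1.7071538320886503]] plate [[-31.033849246233036, 43.4840287938851], [32.1032331475256, 43.493254714315626], [32.38022295949727, -10.76495780587129], [-30.936686819287523, -10.765387754200603]]
outline 22 [[-22.67084642085492, 35.84312416013657], [23.751278197819058, 35.84917445933218], [23.83180901580635, -4.747524958332377], [-22.74748172446833, -2.491304916683319]] plate [[-31.348009824742995, 43.15425907700505], [32.423893615612855, 43.16357776080445], [32.703668462237154, -11.64018190778799], [-31.24987046393825, -11.640616179095773]]
outline 24 [[-22.89862968182561, 35.44057533412924], [23.98560662155377, 35.446685861372956], [24.066939088157458, -5.5541357138937855], [-22.97602785593561, -3.2754560012779734]] plate [[-31.662170403252954, 42.82448936012501], [32.744554083700116, 42.83390080729327], [33.02711396497704, -12.51540600970469], [-31.56305410858898, -12.515844603990942]]
frame [[-19.770322269429247, 32.786420498907916], [20.624227424129113, 32.59937779634834], [20.978290225573932, 6.69295120326737], [-20.235606121098925, 5.658986948091055]]
frame [[-19.98586039309501, 32.31724790055683], [20.844414386116032, 32.12818761893742], [21.20229636726842, 5.9423154067850845], [-20.45616313586905, 4.897198058751769]]
clip edge [[-9.69 31.71]
 [10.27 31.71]]
```

Emit:
{"op": "servo_tool", "data": {
  "commands": [
    {"dp": [0,-3,0],"turn": [0,0,0]},
    {"dp": [0,-5,0.5],"turn": [0,0,0]},
    {"dp": [0,-5,1],"turn": [0,0,0]},
    {"dp": [0,-5,1],"turn": [0,0,0]}
  ]
}}

```text
clock: 11.98
eef_pos: [596.9, 72.6, 119.6]
eef_rot: [-1.773, 0.0, 1.709]
wrist_force: [-0.2, -0.3, -0.8]
finger_gap: 14.3
```

```bash
python3 f.py; python3 plan.py 0 | tail -2
```

```text
[ 0.55  1.14 -0.4 ] [ 0.    0.01 -0.02] [596.97  72.63 119.52] 12.0333
[0.5  2.26 0.9 ] [-0.    0.02 -0.1 ] [596.98  72.62 119.46] 12.0833
[ 0.98  0.15 -0.14] [-0.03 -0.04 -0.01] [597.02  72.64 119.51] 12.1333
[-0.12  1.18  0.65] [ 0.   -0.06 -0.09] [597.06  72.65 119.52] 12.1833
dp [ 0.19  3.96 -0.31] turn [0.01 0.03 0.01] F in tool [-0.12  1.18  0.65]
tile centre rel window in window frame (up slope, level, out) [-0.3  -0.19  3.96]
```

Emit:
{"op": "servo_tool", "data": {
  "commands": [
    {"dp": [0,2,0],"turn": [0,0,0]},
    {"dp": [0,3.5,0],"turn": [0,0,0]},
    {"dp": [0,4.8,0],"turn": [0,0,0]},
    {"dp": [0,4.8,0],"turn": [0,0,0]},
    {"dp": [0,4.8,0],"turn": [0,0,0]}
  ]
}}

```text
clock: 12.6
eef_pos: [598.1, 72.8, 115.0]
eef_rot: [-1.774, 0.0, 1.709]
wrist_force: [-1.7, -0.3, 3.1]
finger_gap: 13.8
```

```bash
python3 f.py; python3 plan.py 0 | tail -2; python3 look.py w5 wrist side; python3 - <<'E'
from h import *
c=dict(np.load("pics/w5_side.npz"));w=dict(np.load("pics/w5_wrist.npz"))
cv2.imwrite("pics/w5s.png",cv2.resize(c["img"][195:285,270:390],(800,600),interpolation=cv2.INTER_NEAREST)[:,:,::-1])
cv2.imwrite("pics/w5w.png",cv2.resize(w["img"][190:310,240:390],(750,600),interpolation=cv2.INTER_NEAREST)[:,:,::-1])
E
```

```text
[ 1.47 -3.48  2.09] [ 0.16 -0.01 -0.01] [598.09  72.78 115.03] 12.65
[-0.12 -1.79  1.2 ] [ 0.14 -0.03  0.  ] [598.02  72.76 114.96] 12.7
[ 0.19 -2.55  1.9 ] [ 0.12  0.   -0.04] [598.05  72.76 114.96] 12.75
[-0.33 -2.89  1.36] [ 0.09  0.02 -0.08] [598.06  72.74 114.95] 12.8
dp [ 0.24 -0.72 -0.25] turn [0.02 0.03 0.  ] F in tool [-0.33 -2.89  1.36]
tile centre rel window in window frame (up slope, level, out) [-0.24 -0.24 -0.72]
[598.05977774  72.73868601 114.9513408 ] [-1.01620725e+02  1.32653157e-03  9.79307115e+01] 12.8
```

View pics/w5s.png

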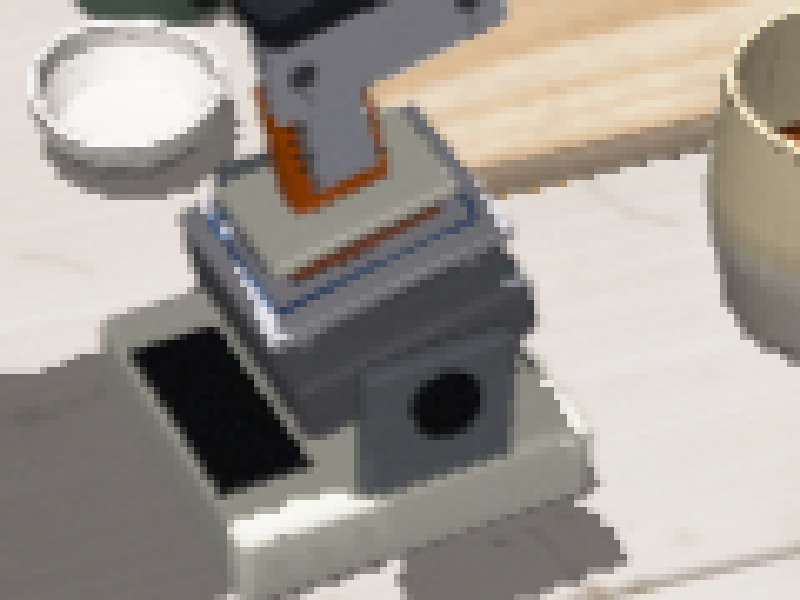

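View pics/w5w.png

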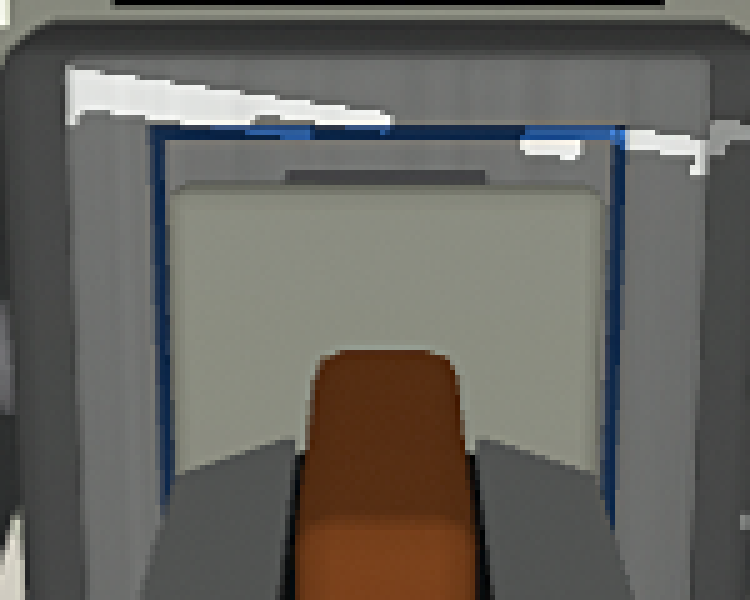

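```bash
python3 - <<'E'
from h import *
np.set_printoptions(precision=2,suppress=True)
for f in("w1","w3","w4","w5"):
    c=dict(np.load(f"pics/{f}_wrist.npz"));he=c["hand_eye"]
    def pts(polys):
        m=np.zeros((480,640),np.uint8)
        for p in polys: cv2.fillPoly(m,[np.array([(240+x/5,190+y/5) for x,y in p]).round().astype(int)],1)
        u=np.argwhere(m)[:,::-1];s=slopes(c,u);z=c["depth"][u[:,1],u[:,0]]
        return (np.c_[s,np.ones(len(s))]*z[:,None])@he[:3,:3].T+he[:3,3]
    def fit(X):
        A=np.c_[X[:,0],X[:,2],np.ones(len(X))];w=np.ones(len(X),bool)
        for _ in range(8):
            k=np.linalg.lstsq(A[w],X[w,1],rcond=None)[0];r=X[:,1]-A@k;s=1.48*np.median(abs(r[w]));w=abs(r)<3*s+.2
        return "tilt about z %.2f deg, dY/dz %.2f deg, Y0 %.2f"%(np.degrees(k[0]),np.degrees(k[1]),k[2]),"rms %.2f n %d/%d"%(r[w].std(),w.sum(),len(w))
    if f!="w1": print(f,"plate",fit(pts([[(85,135),(140,135),(150,500),(100,500)],[(635,160),(695,170),(680,500),(625,500)],[(180,150),(270,150),(270,175),(180,175)],[(500,160),(590,160),(590,175),(500,175)]])))
    print(f,"frame",fit(pts([[(185,200),(590,200),(590,340),(185,340)],[(185,340),(305,340),(300,425),(185,455)],[(470,340),(590,340),(590,455),(480,425)]])))
    print(f,"tabtop",fit(pts([[(310,540),(465,540),(465,800),(320,800)]])))
E
```

```text
w1 frame ('tilt about z 0.19 deg, dY/dz -0.15 deg, Y0 9.55', 'rms 0.62 n 3328/3342')
w1 tabtop ('tilt about z 2.64 deg, dY/dz -0.04 deg, Y0 -35.36', 'rms 0.66 n 1631/1644')
w3 plate ('tilt about z 0.11 deg, dY/dz 0.09 deg, Y0 30.93', 'rms 0.65 n 1843/1894')
w3 frame ('tilt about z 0.17 deg, dY/dz -0.11 deg, Y0 9.38', 'rms 0.61 n 3319/3342')
w3 tabtop ('tilt about z 1.98 deg, dY/dz -0.04 deg, Y0 -35.50', 'rms 0.67 n 1629/1644')
w4 plate ('tilt about z 0.01 deg, dY/dz 0.09 deg, Y0 24.32', 'rms 0.63 n 1883/1894')
w4 frame ('tilt about z 0.00 deg, dY/dz -0.22 deg, Y0 9.43', 'rms 0.62 n 3328/3342')
w4 tabtop ('tilt about z 2.35 deg, dY/dz -0.27 deg, Y0 -35.48', 'rms 0.66 n 1632/1644')
w5 plate ('tilt about z 0.01 deg, dY/dz -0.06 deg, Y0 24.37', 'rms 0.62 n 1881/1894')
w5 frame ('tilt about z 0.10 deg, dY/dz -0.01 deg, Y0 9.33', 'rms 0.63 n 3317/3342')
w5 tabtop ('tilt about z 2.51 deg, dY/dz -0.27 deg, Y0 -35.47', 'rms 0.65 n 1631/1644')
```

```bash
python3 - <<'E'
from h import *
np.set_printoptions(precision=2,suppress=True)
c=dict(np.load("pics/w5_wrist.npz"));he=c["hand_eye"]
px=lambda x,y:((x+.5)/5-.5+240,(y+.5)/5-.5+190)
def tool(uv,Y):
    s=slopes(c,uv);d=np.c_[s,np.ones(len(s))]@he[:3,:3].T;o=he[:3,3];return o+d*((Y-o[1])/d[:,1])[:,None]
print("outline outer/inner low edge",tool([px(150,126),px(624,126),px(164,139),px(610,139)],24.4)[:,[0,2]].tolist())
print("plate",tool([px(66,60),px(709,60)],24.4)[:,[0,2]].tolist())
print("frame",tool([px(169,185),px(606,186)],9.4)[:,[0,2]].tolist())
# same for w1 full outline : size as measured with depth plane -> scale
E
python3 - <<'E'
# side view: outline right edge end margins vs frame, both by plane intersection
import sys;sys.path.insert(0,'.');sys.argv=['x','0']
from h import *
import plan
np.set_printoptions(precision=2,suppress=True)
c=dict(np.load("pics/w5_side.npz"))
px=lambda x,y:((x+.5)/800*120-.5+270,(y+.5)/600*90-.5+195)
B=np.c_[-plan.zt,plan.xt,plan.n]
def loc(uv,d):
    p=on_plane_n(c,uv,plan.W+plan.n*d,plan.n);return (p-plan.W)@B
print("outline low-left, low-right, high-right",loc([px(213,216),px(285,307),px(474,213)],-2))
print("frame low-right, high-right, low-left",loc([px(283,277),px(466,190),px(214,180)],12.2))
E
```

```text
outline outer/inner low edge [[-23.667866032602795, 34.94728853342915], [24.451415118473268, 34.95310986729056], [-22.280020585471924, 33.598681972649516], [23.064187790998858, 33.60407658711796]]
plate [[-31.965888167816598, 41.740823967272476], [32.84811466705428, 41.74960058023532]]
frame [[-20.267464654048467, 32.30069442322104], [21.12533628647054, 32.2081455157519]]
outline low-left, low-right, high-right [[-32.69  23.82  -2.  ]
 [-30.6  -23.25  -2.  ]
 [ 32.91 -22.29  -2.  ]]
frame low-right, high-right, low-left [[-29.36 -25.62  12.2 ]
 [ 30.74 -26.04  12.2 ]
 [-29.47  23.05  12.2 ]]
```

Emit:
{"op": "servo_tool", "data": {
  "commands": [
    {"dp": [0,0.4,0],"turn": [0,0,0]},
    {"dp": [0,0.7,0],"turn": [0,0,0]},
    {"dp": [0,0.7,0],"turn": [0,0,0]},
    {"dp": [0,0.7,0],"turn": [0,0,0]}
  ]
}}

```text
clock: 13.23
eef_pos: [598.2, 72.8, 114.3]
eef_rot: [-1.774, 0.0, 1.709]
wrist_force: [-3.0, -0.5, 3.5]
finger_gap: 13.8
```

```bash
python3 f.py; python3 plan.py 0 | tail -1; python3 look.py w6 wrist side;  python3 - <<'E'
from h import *
c=dict(np.load("pics/w6_side.npz"));w=dict(np.load("pics/w6_wrist.npz"))
a=cv2.resize(c["img"][150:440,200:420],(440,580))
b=cv2.resize(w["img"][190:310,240:390],(360,288));b=cv2.copyMakeBorder(b,0,292,0,0,cv2.BORDER_CONSTANT)
cv2.imwrite("pics/w6.png",np.hstack([a,b])[:,:,::-1])
E
```

```text
[-0.3  -3.14  0.51] [ 0.22  0.03 -0.09] [598.21  72.79 114.27] 13.2833
[ 0.26 -3.16  2.1 ] [ 0.22  0.02 -0.06] [598.18  72.79 114.24] 13.3333
[ 1.02 -4.    1.68] [ 0.19  0.03 -0.06] [598.2   72.79 114.27] 13.3833
[ 0.64 -2.92  2.11] [ 0.16  0.05 -0.06] [598.22  72.79 114.28] 13.4333
tile centre rel window in window frame (up slope, level, out) [-0.21 -0.21 -1.4 ]
[598.2229933   72.7856912  114.28224478] [-1.01625023e+02  2.11091990e-03  9.79316321e+01] 13.4333
```

View pics/w6.png

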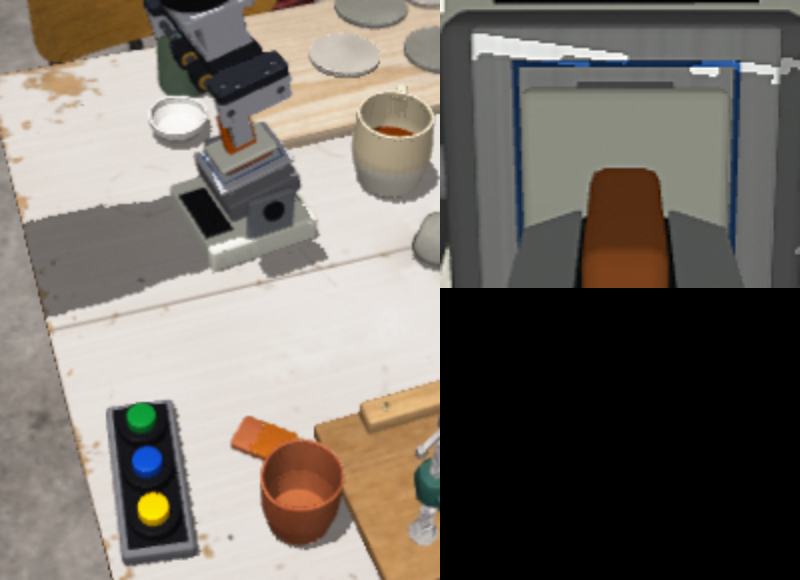

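The carrier is flush, with its edges even inside the outline (right panel, 523–733 against 515–738). All keys are up and the bystanders haven't moved, so I'm handing in.

```bash
python3 -c "
from cell import manip
print(manip.sign_off()); s=manip.read_state(); print(s['clock'],s['wrist_force'])"
```

```text
the job is handed in; nothing more can be done
None
the job is handed in; nothing more can be done
```

The job is handed in, at about 13.4 s of the 58 s allowed. The arm is still holding the carrier pressed on the window plate.

- **Keys:** I pressed green, then blue, then yellow, each to its hard stop (fingertips at about 34 mm, 20–37 N) and released each before the next. The last side view shows all three up.
- **Carrier:** I gripped it by the orange tab with 30 N and tilted it to the plate, measured at 11.6° tilt and 7.9° yaw. I pressed it on, lifted it once to correct about 1 mm along the slope, then pressed it on again.
- **Flush:** depth fits just before the last 0.7 mm of press put frame and plate parallel within about 0.1° and 15.0 mm apart, which is the carrier's height. The closing pictures agree.
- **Centred:** within about 0.1 mm across and 0.5 mm along the slope, by the wrist view. The side view agreed along the slope, but across it showed about 1.3 mm, which I put down to parallax.
- **Press:** about 4.6 N along the normal, so the plate has given roughly 2 mm by force. Position readings put it nearer 2.5–3 mm.
- **Not resolved:** a steady sideways force of about 1.5 N down the slope remained, which I took to be friction. I did not measure the reader head's tilt separately after pressing; it and the other things look unmoved in the pictures.

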